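Clamp a training panel without cracking it

TASK

Take the purple panel alone off the top of the stack with a light grip (25 N at most), leaving the black panels stacked, and set it down softly (no drop), flat and squared up, on the pale bed of the clamping fixture between the black fence and the jaw. Let go, then slide the jaw by its orange handle until its sprung pad has pushed the panel squarely up against the fence and stays there pressing it with about 6 N (4 to 8.5 N is right); the panel is brittle, so the pad must never press it with more than 12 N. Leave the other things on the bench alone.

Things in the scene. Friction and masses are not known exactly. Their poses are not given: they have to be found in the camera images.
- panel_center (a point): Centre of the purple brittle panel, 64 mm (its x) by 100 mm (its y) by 10 mm thick (z up), about 90 g, pink patch on top. It starts on top of a stack of three; its 64 mm width is the one to grip. Origin at mid-thickness, so its top is 5 mm higher.
- panel: The same panel; origin in the centre of its underside. It cracks if gripped with more than 25 N (per finger) or bumped against the fixture with more than 25 N, and if the jaw's pad presses it with more than 12 N.
- spare_a_center (a point): Centre of the black panel directly below the purple one, same size, loose; edges lie up to 3 mm off those of the purple panel. Below it lies another, spare_b, on a fixed grey stand (80 x 116 mm, 12 mm high).
- spare_b_center (a point): Centre of the lowest black panel of the stack, same size, loose.
- fixture: Fixed clamping fixture: pale grey bed plate 150 mm (its x) by 280 mm (its y), 20 mm thick; origin in the centre of its underside, so the bed's surface is at z = 20 mm. The jaw stands at its -y end and slides towards +y. At its +y end, square to y, stands a fixed black fence 104 mm wide (x), 30 mm high over the bed.
- lay (a point): Point on the bed's surface (fixture x = 0, y = 25 mm) where the centre of the panel's underside may be set down, clear of jaw and fence, panel length along the fixture's y, within 20 mm of x = 0. The fence's inner face is anywhere from 63 to 79 mm beyond this point in +y: it sits in slotted holes and is not measured, so feel for it.
- jaw: Aluminium carriage of the jaw, 80 (x) by 36 (y) by 16 mm high, axes as the fixture's; origin in the centre of its underside, on the bed. Slides only along the fixture's y, from y = -101 to -11 mm; starts at -101 to -89 mm. About 12 N of friction to move it; it stays where it is left.
- jaw_front (a point): Point on the carriage 36 mm ahead (+y) of its origin, 8 mm over the bed: the face of the black sprung pad (60 mm wide, 2 to 14 mm over the bed) when nothing presses it. The pad yields 1 mm per 1.5 N and bottoms after 9 mm. Pushing the loose panel takes under 1.5 N; at the fence the push rises. The handle feels the friction plus the pad's push.
- jaw_handle (a point): Centre of the orange handle block fixed on the carriage, 36 mm (x) by 14 mm (y) by 36 mm high, 34 mm above the carriage's origin; its top is 18 mm above this point. Grip it from above across its 14 mm (fixture y).
- screw_cup: Open steel cup, 56 mm wide, 35 mm high; leave alone. Origin under its centre.
- driver: Screwdriver lying flat, 170 mm long; leave alone.
- bracket: Steel angle bracket, 60 x 36 x 40 mm high; leave alone.
- lubricant: White bottle, 50 mm wide, 110 mm high; leave alone.
- jar: Amber jar, 60 mm wide, 55 mm high; leave alone.
- organ_model: Pink hard-plastic anatomy model on a black base 90 x 60 mm, about 45 mm high; leave alone.

How it is judged:
On the way, in this order (a step that is already met when the one before it is completed fails the run):
1. the purple panel alone is lifted clear of the stack (distance between panel_center and spare_a_center above 0.035 m and height (world z) of panel_center above 0.06 m and distance of spare_a_center from where it was at the start of the episode below 0.015 m), for 0.1 s.
2. the panel lies flat on the fixture's bed, let go, not yet pressed by the jaw (x of panel_center in the frame of fixture between -0.02 and 0.02 m and z of panel_center in the frame of fixture between 0.022 and 0.028 m and angle between panel_center's own z axis and vertical below 0.06 rad and contact force between the fingers and panel below 0.1 N and linear speed of panel below 0.02 m/s and contact force between panel and jaw below 1 N), for 0.2 s.
At the end, for the whole second after the job is handed in: The purple panel lies flat on the fixture's bed (centre within 20 mm of its middle line, square to the fence within 0.05 rad), against the fence, at rest and let go, with the jaw's pad pressing it with 4 to 8.5 N; the two black panels are within 15 mm of where they were (x of panel_center in the frame of fixture between -0.02 and 0.02 m and z of panel_center in the frame of fixture between 0.022 and 0.028 m and angle between panel_center's own z axis and vertical below 0.06 rad and contact force between the fingers and panel below 0.1 N and y of panel_center in the frame of fixture between 0.034 and 0.058 m and angle between the y axis of panel_center and the y axis of fixture, either way round below 0.05 rad and contact force between panel and jaw between 4 and 8.5 N and linear speed of panel below 0.01 m/s and distance of each of spare_a_center, spare_b_center from where it was at the start of the episode below 0.015 m); the robot touches nothing.
It fails at once if the jaw's pad presses the panel with more than 12 N (contact force between panel and jaw above 12 N).
It fails at once if the panel is gripped with more than 25 N a finger (50 N over both) (contact force between the fingers and panel above 50 N).
It fails at once if the panel is bumped against the fixture with more than 25 N, or dropped or knocked along (over 0.4 m/s out of the grip) (contact force between panel and fixture above 25 N or (contact force between the fingers and panel below 0.1 N and linear speed of panel above 0.4 m/s)).
It fails at once if a black panel is dragged off the stack (distance of any of spare_a_center, spare_b_center from where it was at the start of the episode above 0.02 m).
It fails at once if something else on the bench is disturbed by more than 30 mm (distance of any of screw_cup, driver, bracket, lubricant, jar, organ_model from where it was at the start of the episode above 0.03 m).
It also fails if it takes over 72 s, if anything falls off the work surface, if the arm or the gripper's body presses on something with over 40 N, if the wrist force passes 120 N, or if a joint passes its speed limit or range.

ROBOT

A 6-joint arm with a two-finger parallel gripper is mounted at the origin on the work surface. World frame = base frame: x ahead of the robot, y to its left, z up, the work surface at z = 0. Lengths are in m, angles in rad, forces in N, time in s.
With the tool pointing down it reaches from about 0.35 to 0.975 m from the base axis. Payload 4.9 kg.
Tool frame: the origin (TCP) lies midway between the tips of the shut fingers; the grasp point (between the pads) lies 19 mm behind it; z points along the fingers, y is the direction in which the jaws open and shut (so a half turn about z gives the same grasp; the last joint's range is limited). The gripper opens to 85 mm and grips with 20 to 120 N. Pads are 22 mm wide; open, the fingers measure 114 mm over their backs; the gripper's body (76 mm by 85 mm) begins 54 mm behind the grasp point. The pads swing forward as they close: fully open they stand 13 mm farther back than shut.
Start: joints at [-1.421, 0.053, 1.613, -0, 1.476, -0.119], TCP at [0.166, -0.603, 0.231] pointing down, gripper open.
Joint ranges: [-3.01, 3.01], [-1.01, 2.22], [0.06, 2.58], [-1.02, 4.17], [0.09, 2.62], [-3.14, 3.14]. Speed limits (rad/s): [2.57, 2.57, 3.14, 3.14, 3.14, 3.14].

INTERFACE

Orientations are given as a rotation vector (axis times angle).
In Python, from station import ctrl gives the robot as it stands.
- The arm moves only by the tool play_rows, never from a script. Its argument "motion" is a list that holds one entry, the list of rows, each a list of 7 numbers: the closure, from -1 (fully open) to 1 (shut), then the shift along the tool's x, y, z in cm, then the turn, a rotation vector about the tool's x, y, z in degrees. A call has 1 to 20 rows; each row is the pose to reach, as a shift and turn from the pose measured when the call began, along the tool's axes at that moment; what a row does not reach only later rows make up. A row lasts 1/8 s, in which the tool goes at most 62.5 mm and 10.7 degrees, less where a joint would pass 70% of its speed; a pose out of reach is approached as far as the arm can. A call with a gripper value outside its range is refused whole. The fingers move at their own pace and stop on an object; "newtons" is the grip in N (left out, the last holds). Time passes only in rows, so rows that repeat a pose let the fingers close. It gives the time, the measured TCP pose, the force and the opening at its end, in the units of the state.
- ctrl.get_obs(): the state, without advancing time (a new reading comes with each control period).
- ctrl.get_image(name): name is "scene" or "top" or "wrist"; returns a dict with "color" (384x512x3 uint8, red, green, blue), "mtx" (3x3 intrinsics, pixels), "T" (4x4, takes a point from camera to world coordinates). Camera axes: x right, y up, looking along -z (the intrinsics and any distortion apply to the point x, -y, -z); pixel columns grow to the right and rows downward; lengths in m; the calibration is good to about 2 mm. The wrist camera is an equidistant fisheye: a pixel r from the principal point sees the ray r / f radians off the axis. A picture is of the moment at which its call begins. There is no depth.
- ctrl.finish_job(): hands the job in, once; it reports no verdict.
The state is a dict: "t": time; "q": joint angles; "dq": joint speeds; "effort": joint torques, N m; "tool_pos": TCP position; "tool_rot": TCP orientation; "contact_force": force on the tool from outside, world axes, zero at the start; "wrist_torque": the same for the moment, N m; "opening": finger opening in m.
Only numpy, scipy, OpenCV 4.12 (cv2) and the standard library are available. Lean on these libraries where they do the work, as an engineer would, in place of code of your own. Each camera call takes 0.05 s, during which the arm holds its last target.

## Working session

There is one attempt and no reset: what is moved stays moved. The work goes in short steps, Python scripts to look and compute and a tool call to move; the robot and the scene stay as the last step left them, time stands still between calls to the robot, and variables do not carry over. Pictures are saved under pics/ and viewed, and the job is handed in when it is done.

Besides the shell and the picture viewer there is one more tool, called after "Emit:" by a JSON object that holds its "op" and its "data", one argument or row to a line. play_rows: Moves the arm, as the interface text tells. Its arguments: {"type":"object","properties":{"motion":{"type":"array"},"newtons":{"type":"number"}},"required":["motion"]}

```bash
ls; mkdir -p pics
python3 - <<'E'
from station import ctrl
import cv2,pickle
o=ctrl.get_obs();print(o)
for n in ["scene","top","wrist"]:
    d=ctrl.get_image(n);pickle.dump(d,open(f"pics/{n}0.pkl","wb"))
    cv2.imwrite(f"pics/{n}0.png",d["color"][:,:,::-1]);print(n,d["mtx"],d["T"])
E
```

```text
pics
{'t': 0.0, 'q': array([-1.42099620e+00,  5.33361910e-02,  1.61431478e+00,  2.15329971e-05,
        1.47600486e+00, -1.18999125e-01]), 'dq': array([ 1.22591282e-03,  5.86965709e-04, -7.13760619e-04,  1.41637178e-03,
        9.99722502e-04,  7.03249092e-05]), 'effort': array([ 1.99771762e-05, -3.93683231e+01, -3.70174563e+01, -8.63173204e-05,
        7.13426038e-03,  4.31440526e-06]), 'tool_pos': array([ 0.16589543, -0.60192484,  0.23006343]), 'tool_rot': array([-3.11121741e+00, -4.20679206e-01,  1.62330878e-05]), 'contact_force': array([ 0.43055921,  0.44048482, -0.29706602]), 'wrist_torque': array([-0.0117361 ,  0.03325877,  0.03116434]), 'opening': 0.08542444637005828}
scene [[379.05641948   0.         253.90306189]
 [  0.         379.05641948 191.63937408]
 [  0.           0.           1.        ]] [[-0.37323467 -0.50918675  0.77551579  1.30034254]
 [ 0.92771863 -0.2101012   0.3085379   0.29818567]
 [ 0.00583339  0.83461748  0.55079909  0.5941787 ]
 [ 0.          0.          0.          1.        ]]
top [[472.92486398   0.         262.84311907]
 [  0.         472.92486398 195.89329707]
 [  0.           0.           1.        ]] [[ 1.27112167e-02  9.87747446e-01 -1.55542302e-01  3.06517780e-01]
 [-9.99896311e-01  1.15034742e-02 -8.66241148e-03 -1.03735581e-03]
 [-6.76699797e-03  1.55636284e-01  9.87791251e-01  1.50583044e+00]
 [ 0.00000000e+00  0.00000000e+00  0.00000000e+00  1.00000000e+00]]
wrist [[297.31863964   0.         255.88573265]
 [  0.         297.31863964 192.68247023]
 [  0.           0.           1.        ]] [[ 0.26555719  0.92234665  0.28063506  0.23780373]
 [-0.96409292  0.25467736  0.07526145 -0.58234031]
 [-0.00205425 -0.2905445   0.95685928  0.37328887]
 [ 0.          0.          0.          1.        ]]
```

View pics/scene0.png

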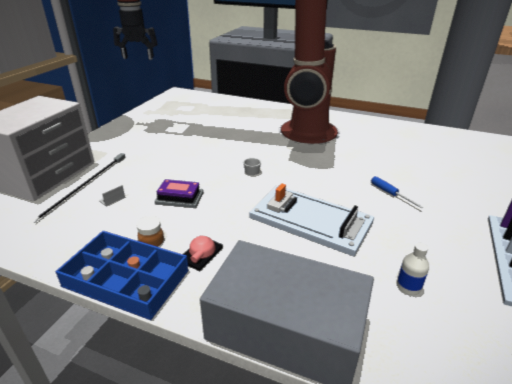

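View pics/top0.png

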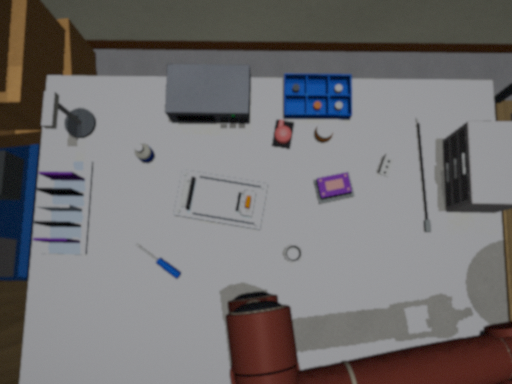

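View pics/wrist0.png

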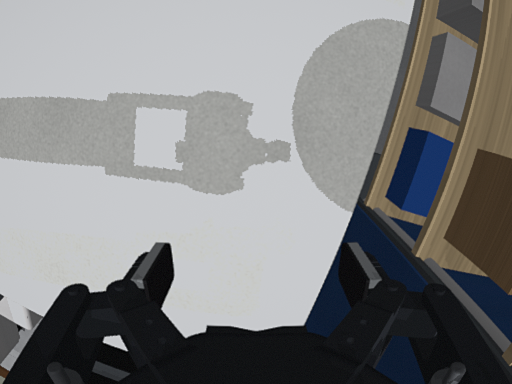

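The top view shows the stack at about (334,186), the fixture at about (221,200) with its fence on the left at x≈190, and the orange handle at (248,202). I'll enlarge both areas to measure them.

```bash
cat > h.py <<'E'
import numpy as np,cv2,pickle
def pix2w(d,u,v,z):
    K=d["mtx"];T=d["T"]
    x=(u-K[0,2])/K[0,0];y=(v-K[1,2])/K[1,1]
    r=T[:3,:3]@np.array([x,-y,-1.]);c=T[:3,3]
    return c+r*(z-c[2])/r[2]
def fish2w(d,u,v,z):
    K=d["mtx"];T=d["T"]
    a=np.array([(u-K[0,2])/K[0,0],(v-K[1,2])/K[1,1]]);th=np.hypot(*a)
    s=np.sin(th)/max(th,1e-9)
    r=T[:3,:3]@np.array([a[0]*s,-a[1]*s,-np.cos(th)]);c=T[:3,3]
    return c+r*(z-c[2])/r[2]
def w2fish(d,p):
    K=d["mtx"];T=d["T"]
    q=T[:3,:3].T@(np.asarray(p)-T[:3,3]);x,y,z=q[0],-q[1],-q[2]
    th=np.arctan2(np.hypot(x,y),z);n=np.hypot(x,y)
    return K[0,2]+K[0,0]*th*x/n,K[1,2]+K[1,1]*th*y/n
def w2pix(d,p):
    K=d["mtx"];T=d["T"];q=T[:3,:3].T@(np.asarray(p)-T[:3,3])
    return K[0,2]+K[0,0]*q[0]/-q[2],K[1,2]-K[1,1]*q[1]/-q[2]
def mask(c,lo,hi):
    return cv2.inRange(cv2.cvtColor(c,cv2.COLOR_RGB2HSV),lo,hi)
E
python3 - <<'E'
from h import *
d=pickle.load(open("pics/top0.pkl","rb"))
c=d["color"]
cv2.imwrite("pics/a.png",cv2.resize(c[160:240,160:280,::-1],None,fx=6,fy=6,interpolation=cv2.INTER_CUBIC))
cv2.imwrite("pics/b.png",cv2.resize(c[150:220,300:400,::-1],None,fx=7,fy=7,interpolation=cv2.INTER_CUBIC))
for n,u,v,z in [("stack",334,186,.042),("handle",248,202,.07),("fixc",221,200,.02),("fence",190,193,.05)]: print(n,pix2w(d,u,v,z))
m=mask(c,(125,120,40),(160,255,255));m[:, :300]=0
print(m.sum()/255)
pts=cv2.findNonZero(m);r=cv2.minAreaRect(pts);b=cv2.boxPoints(r);print(r,b)
for p in b: print(pix2w(d,*p,.042))
E
```

```text
stack [ 0.57107409 -0.21126884  0.042     ]
handle [0.51311513 0.05684981 0.07      ]
fixc [0.52572313 0.14480451 0.02      ]
fence [0.54225638 0.23930342 0.05      ]
337.0
((333.7235412597656, 185.5059051513672), (19.52374267578125, 30.912593841552734), 77.47119140625) [[316.51767 179.32942]
 [346.69412 172.62355]
 [350.9294  191.68239]
 [320.75296 198.38826]]
[ 0.59177717 -0.15651358  0.042     ]
[ 0.61439519 -0.25172264  0.042     ]
[ 0.55359272 -0.26407409  0.042     ]
[ 0.53122855 -0.16945224  0.042     ]
```

View pics/a.png

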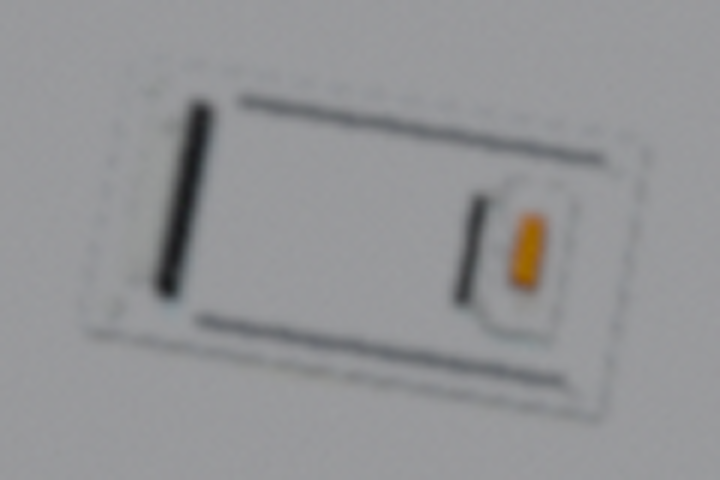

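View pics/b.png

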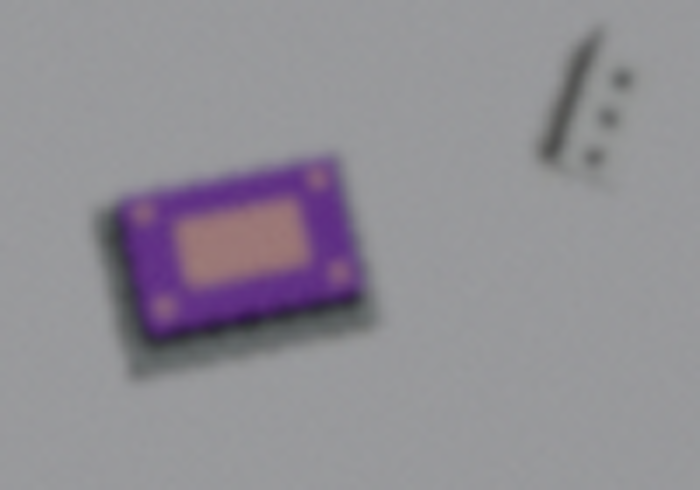

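Top-view estimates: stack centre ≈ (0.573, -0.210) with yaw ≈ +13°, fixture yaw ≈ -9°. These match the given sizes. Next I'll hover over the fixture for a wrist view.

```bash
cat >> h.py <<'E'
from scipy.spatial.transform import Rotation as Ro
def goal(yawy_deg):
    # tool pointing down with tool y along world angle
    a=np.radians(yawy_deg);y=np.array([np.cos(a),np.sin(a),0]);z=np.array([0,0,-1.]);x=np.cross(y,z)
    return np.stack([x,y,z],1)
def rel(o,p,yaw):
    R=Ro.from_rotvec(o["tool_rot"]).as_matrix();G=goal(yaw)
    return R.T@(np.array(p)-o["tool_pos"])*100, Ro.from_matrix(R.T@G).as_rotvec(degrees=True)
def show(p,yaw):
    from station import ctrl
    o=ctrl.get_obs();s,r=rel(o,p,yaw)
    print("t",o["t"],"shift cm",s.round(2),"rot deg",r.round(2))
E
python3 -c "
from h import *
show([.53,.11,.18],-9)"
```

```text
t 0.15 shift cm [ 54.01 -58.97   5.14] rot deg [-8.00e-02 -6.00e-02 -6.56e+01]
```

Emit:
{"op": "play_rows", "data": {
  "motion": [
    [[-1, 18, -20, 1.5, 0, 0, -22], [-1, 36, -40, 3, 0, 0, -44], [-1, 54, -59, 5, 0, 0, -65.6], [-1, 54, -59, 5, 0, 0, -65.6], [-1, 54, -59, 5, 0, 0, -65.6], [-1, 54, -59, 5, 0, 0, -65.6], [-1, 54, -59, 5, 0, 0, -65.6], [-1, 54, -59, 5, 0, 0, -65.6], [-1, 54, -59, 5, 0, 0, -65.6], [-1, 54, -59, 5, 0, 0, -65.6], [-1, 54, -59, 5, 0, 0, -65.6], [-1, 54, -59, 5, 0, 0, -65.6], [-1, 54, -59, 5, 0, 0, -65.6], [-1, 54, -59, 5, 0, 0, -65.6], [-1, 54, -59, 5, 0, 0, -65.6], [-1, 54, -59, 5, 0, 0, -65.6], [-1, 54, -59, 5, 0, 0, -65.6], [-1, 54, -59, 5, 0, 0, -65.6]]
  ]
}}

```text
t: 2.4
tool_pos: [0.5297, 0.1095, 0.1816]
tool_rot: [-2.389, -2.038, -0.002]
contact_force: [0.5, 1.2, -1.1]
opening: 0.0854
```

```bash
cat > snap.py <<'E'
import sys
from h import *
from station import ctrl
n=sys.argv[1]
for c in sys.argv[2:]:
    d=ctrl.get_image(c);pickle.dump(d,open(f"pics/{c}{n}.pkl","wb"))
    im=d["color"][:,:,::-1]
    if c=="wrist": im=cv2.resize(im,None,fx=1.5,fy=1.5,interpolation=cv2.INTER_CUBIC)
    cv2.imwrite(f"pics/{c}{n}.png",im)
o=ctrl.get_obs();print(o["t"],o["tool_pos"],o["tool_rot"],o["contact_force"],o["opening"],o["q"])
E
python3 snap.py 1 wrist
```

```text
2.45 [0.5298057  0.10969356 0.18157868] [-2.38897864e+00 -2.03843154e+00 -1.85038017e-03] [-0.26623222  0.15017162 -0.0026312 ] 0.08499876972312254 [ 6.57387450e-02 -1.12969367e-01  1.85906855e+00  1.64582345e-03
  1.39523201e+00  2.23474945e-01]
```

View pics/wrist1.png

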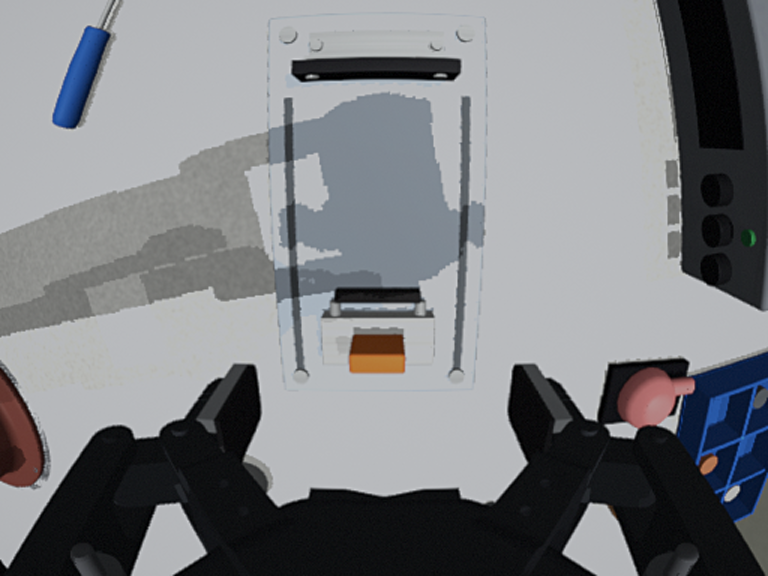

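Run:
```python
from h import *
d=pickle.load(open("pics/wrist1.pkl","rb"))
f=lambda u,v,z:fish2w(d,(u+.5)/1.5-.5,(v+.5)/1.5-.5,z)
# plate corners at top
C=np.array([f(268,17,.02),f(488,15,.02),f(475,389,.02),f(285,390,.02)]);print(C)
print("edges",np.linalg.norm(C[1]-C[0]),np.linalg.norm(C[2]-C[1]),np.linalg.norm(C[3]-C[2]),np.linalg.norm(C[0]-C[3]))
y=(C[0]+C[1]-C[2]-C[3])[:2];y/=np.linalg.norm(y);print("yaw",np.degrees(np.arctan2(-y[0],y[1])),C.mean(0))
for a,b,z in [((289,98),(301,372),.02),((466,98),(456,372),.02)]:
    e=f(*a,z)-f(*b,z);print("slot yaw",np.degrees(np.arctan2(-e[0],e[1])))
for n,p,z in [("fenceT L",(292,60),.05),("fenceT R",(462,59),.05),("fence in L",(294,82),.02),("fence in R",(459,80),.02),("handle top TL",(352,335),.068),("htTR",(404,335),.068),("htBR",(405,354),.068),("htBL",(350,354),.068),("padL",(333,301),.022),("padR",(426,301),.022)]:
    q=f(*p,z);c=C.mean(0);x=np.array([y[1],-y[0]]);e=(q-c)[:2];print(n,q.round(4),"fix xy",(e@x).round(4),(e@y).round(4))
cv2.imwrite("pics/c.png",cv2.resize(d["color"][190:255,170:320,::-1],None,fx=5,fy=5,interpolation=cv2.INTER_CUBIC))
cv2.imwrite("pics/e.png",cv2.resize(d["color"][5:70,170:330,::-1],None,fx=5,fy=5,interpolation=cv2.INTER_CUBIC))
```

```text
[[ 0.47910049  0.29855213  0.02      ]
 [ 0.62904991  0.27531824  0.02      ]
 [ 0.58543086 -0.00106623  0.02      ]
 [ 0.43633834  0.02162228  0.02      ]]
edges 0.15173872594234822 0.27980528033829855 0.15080897905168353 0.28021195781419794
yaw -8.873162381845118 [0.5324799 0.1486066 0.02     ]
slot yaw -9.040774799333919
slot yaw -9.007852522446974
fenceT L [0.4962 0.2546 0.05  ] fix xy -0.0522 0.0991
fenceT R [0.5988 0.2383 0.05  ] fix xy 0.0517 0.0988
fence in L [0.4902 0.2464 0.02  ] fix xy -0.0569 0.0901
fence in R [0.6005 0.2296 0.02  ] fix xy 0.0547 0.0905
handle top TL [0.5051 0.0799 0.068 ] fix xy -0.0165 -0.0721
htTR [0.5371 0.0748 0.068 ] fix xy 0.016 -0.0722
htBR [0.5359 0.0617 0.068 ] fix xy 0.0168 -0.0853
htBL [0.5014 0.0672 0.068 ] fix xy -0.0181 -0.0853
padL [0.4898 0.0895 0.022 ] fix xy -0.0331 -0.065
padR [0.5557 0.079  0.022 ] fix xy 0.0337 -0.0652
```

View pics/c.png

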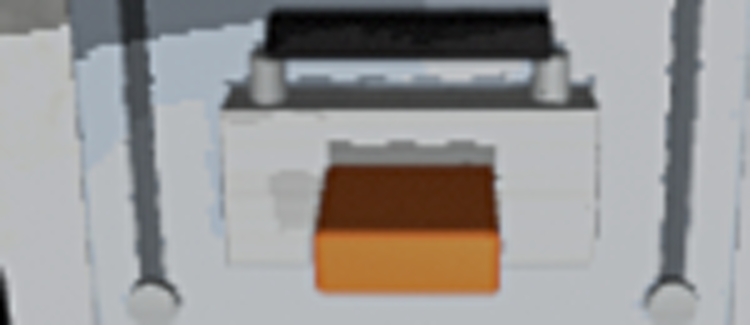

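View pics/e.png

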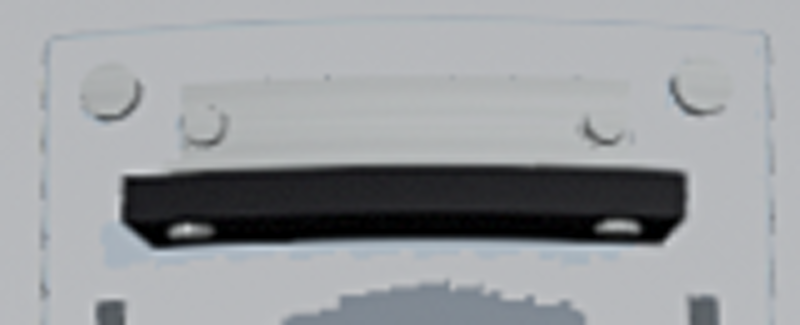

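```bash
python3 - <<'E'
from h import *
d=pickle.load(open("pics/wrist1.pkl","rb"))
C=np.array([.5325,.1486]);a=np.radians(-9.0);x=np.array([np.cos(a),np.sin(a)]);y=np.array([-x[1],x[0]])
def g(n,u,v,z,ox,oy):
    q=fish2w(d,ox+(u+.5)/5-.5,oy+(v+.5)/5-.5,z);e=q[:2]-C;print(n,q.round(4),(e@x).round(4),(e@y).round(4))
for n,u,v,z in [("hTL",316,232,.07),("hTR",499,232,.07),("hBR",500,292,.07),("hBL",316,292,.07),("carr fl top",222,108,.036),("carr fr",597,108,.036),("carr bl",226,264,.036),("carr br",594,264,.036),("pad top f L",272,12,.034),("padtop f R",548,12,.034)]: g(n,u,v,z,170,190)
for n,u,v,z in [("ftopfarL",123,177,.05),("ftopfarR",686,172,.05),("ftopnearL",123,222,.05),("ftopnearR",686,220,.05),("fbotL",153,247,.02),("fbotR",663,243,.02)]: g(n,u,v,z,170,5)
E
python3 -c "
from h import *
show([.5725,-.210,.17],13.3)"
```

```text
hTL [0.5014 0.0679 0.07  ] -0.0181 -0.0845
hTR [0.5355 0.0625 0.07  ] 0.0165 -0.0845
hBR [0.5339 0.0498 0.07  ] 0.0169 -0.0974
hBL [0.4989 0.0553 0.07  ] -0.0186 -0.0974
carr fl top [0.4818 0.0836 0.036 ] -0.0399 -0.0722
carr fr [0.5589 0.0713 0.036 ] 0.0382 -0.0722
carr bl [0.4751 0.0479 0.036 ] -0.041 -0.1085
carr br [0.554  0.0354 0.036 ] 0.0389 -0.1084
pad top f L [0.4958 0.1019 0.034 ] -0.0289 -0.0519
padtop f R [0.5516 0.093  0.034 ] 0.0276 -0.052
ftopfarL [0.4959 0.2545 0.05  ] -0.0528 0.0988
ftopfarR [0.5979 0.2385 0.05  ] 0.0505 0.099
ftopnearL [0.4945 0.2457 0.05  ] -0.0527 0.09
ftopnearR [0.5963 0.2293 0.05  ] 0.0504 0.0897
fbotL [0.4947 0.2459 0.02  ] -0.0526 0.0902
fbotR [0.5968 0.23   0.02  ] 0.0508 0.0904
t 2.45 shift cm [-30.9    9.25   1.11] rot deg [ 1.000e-02 -9.000e-02 -2.235e+01]
```

The wrist measurements agree with the given sizes: plate 151x280 mm, handle at y≈-0.091, and the fence's inner face at fixture y≈0.090. Next, the stack.

Emit:
{"op": "play_rows", "data": {
  "motion": [
    [[-1, -5, 1.5, 0.2, 0, 0, -4], [-1, -10, 3, 0.4, 0, 0, -8], [-1, -16, 5, 0.6, 0, 0, -12], [-1, -22, 7, 0.8, 0, 0, -17], [-1, -31, 9.2, 1, 0, 0, -22.3], [-1, -31, 9.2, 1, 0, 0, -22.3], [-1, -31, 9.2, 1, 0, 0, -22.3], [-1, -31, 9.2, 1, 0, 0, -22.3], [-1, -31, 9.2, 1, 0, 0, -22.3]]
  ],
  "newtons": 20
}}

```text
t: 3.58
tool_pos: [0.5719, -0.2097, 0.1711]
tool_rot: [-1.948, -2.463, -0.002]
contact_force: [-0.5, -0.0, -0.9]
opening: 0.0856
```

```bash
python3 snap.py 2 wrist
```

```text
3.625 [ 0.57190624 -0.20969915  0.17112066] [-1.94791064e+00 -2.46359011e+00 -2.36880738e-03] [-0.60772069 -0.44696933  0.12704494] 0.08581178501069812 [-4.74328771e-01  5.93244093e-02  1.70813715e+00  1.69622657e-03
  1.37477134e+00 -7.07392156e-01]
```

View pics/wrist2.png

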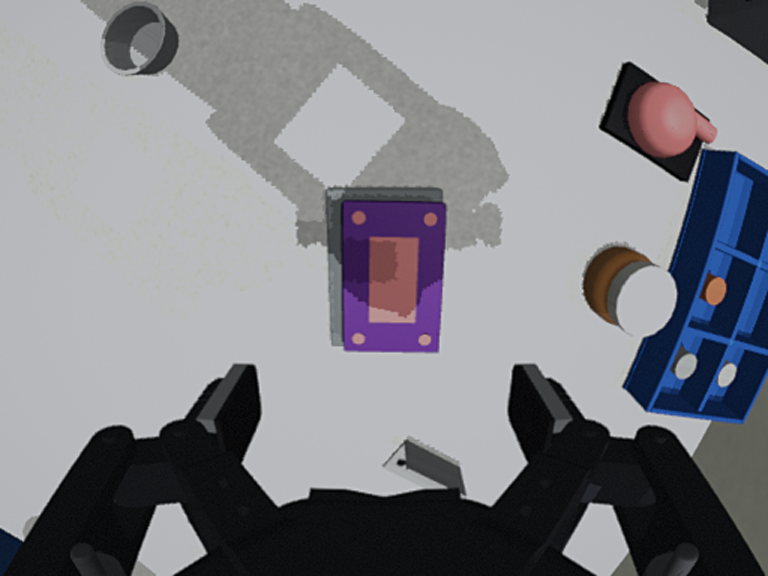

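Run:
```python
from h import *
d=pickle.load(open("pics/wrist2.pkl","rb"))
f=lambda u,v,z:fish2w(d,(u+.5)/1.5-.5,(v+.5)/1.5-.5,z)
m=mask(d["color"],(125,80,20),(165,255,255));m=cv2.morphologyEx(m,cv2.MORPH_CLOSE,np.ones((25,25)));m[:120]=0;m[:, :210]=0;m[:,310:]=0
cs,_=cv2.findContours(m,0,2);c=max(cs,key=cv2.contourArea)
W=np.array([fish2w(d,*p[0],.042)[:2] for p in c.astype(float)])*1000
r=cv2.minAreaRect(W.astype(np.float32));print("auto",r)
C=np.array([f(342,203,.042),f(446,204,.042),f(439,352,.042),f(344,352,.042)]);print(C.round(4),C.mean(0))
print(np.linalg.norm(C-np.roll(C,1,0),axis=1))
y=C[0]+C[1]-C[2]-C[3];print(np.degrees(np.arctan2(-y[0],y[1])))
im=cv2.resize(d["color"][115:245,205:310,::-1],None,fx=5,fy=5,interpolation=cv2.INTER_CUBIC);im=cv2.convertScaleAbs(im,alpha=1.5,beta=20);cv2.imwrite("pics/f.png",im[:600])
```

```text
auto ((577.8525390625, -210.0025634765625), (63.88737106323242, 100.1447982788086), 12.135032653808594)
[[ 0.5365 -0.1698  0.042 ]
 [ 0.5987 -0.1556  0.042 ]
 [ 0.6205 -0.2521  0.042 ]
 [ 0.5582 -0.2667  0.042 ]] [ 0.57848635 -0.21103931  0.042     ]
[0.09923621 0.06376193 0.0989452  0.06402843]
12.693150687388107
```

View pics/f.png

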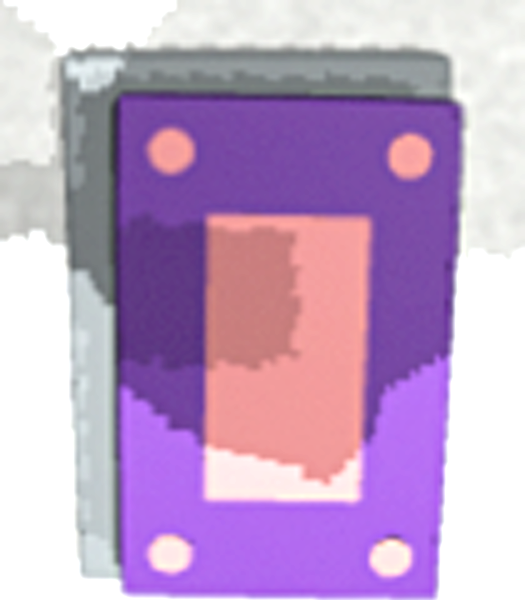

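The wrist view puts the panel centre at (0.578, -0.210) with sizes 64x99-100 mm, but the top view gave x≈0.573. I'll use the scene camera to decide between them.

Run:
```python
from h import *
w=pickle.load(open("pics/wrist2.pkl","rb"));
for n in ["scene","top"]:
    d=pickle.load(open(f"pics/{n}0.pkl","rb"))
    c=d["color"]
    # pink patch centroid & orange handle
    for nm,lo,hi,z,roi in [("pink",(0,60,100),(12,200,255),.042,dict(scene=(160,175,200,205),top=(320,170,350,200))[n]),("orange",(3,170,120),(18,255,255),.06,dict(scene=(265,175,300,210),top=(240,190,260,215))[n])]:
        m=mask(c,lo,hi);x0,y0,x1,y1=roi;k=np.zeros_like(m);k[y0:y1,x0:x1]=m[y0:y1,x0:x1]
        M=cv2.moments(k,True);
        if M["m00"]: print(n,nm,M["m00"],M["m10"]/M["m00"],M["m01"]/M["m00"],pix2w(d,M["m10"]/M["m00"],M["m01"]/M["m00"],z).round(4))
    print(n,"proj wrist-est",w2pix(d,(.5782,-.2105,.042)),"proj top-est",w2pix(d,(.573,-.2105,.042)))
c=pickle.load(open("pics/scene0.pkl","rb"))["color"]
cv2.imwrite("pics/s1.png",cv2.resize(c[165:215,145:215,::-1],None,fx=10,fy=10,interpolation=cv2.INTER_CUBIC))
# patch in wrist
m=mask(w["color"],(0,60,60),(14,255,255));k=np.zeros_like(m);k[155:220,243:283]=m[155:220,243:283];M=cv2.moments(k,True);print("wrist patch",fish2w(w,M["m10"]/M["m00"],M["m01"]/M["m00"],.042))
```

```text
scene pink 68.0 177.89705882352942 186.2941176470588 [ 0.5768 -0.2104  0.042 ]
scene orange 61.0 279.42622950819674 191.14754098360655 [0.5211 0.0586 0.06  ]
scene proj wrist-est (np.float64(177.57751158202072), np.float64(186.54521958956468)) proj top-est (np.float64(178.5953851047013), np.float64(185.586230429733))
top pink 32.0 334.5 184.09375 [ 0.5772 -0.2129  0.042 ]
top orange 18.0 247.55555555555554 201.55555555555554 [0.5159 0.0587 0.06  ]
top proj wrist-est (np.float64(333.7308448966273), np.float64(183.76515522285172)) proj top-est (np.float64(333.74839738487435), np.float64(185.39364099381635))
wrist patch [ 0.57800296 -0.20719955  0.042     ]
```

View pics/s1.png

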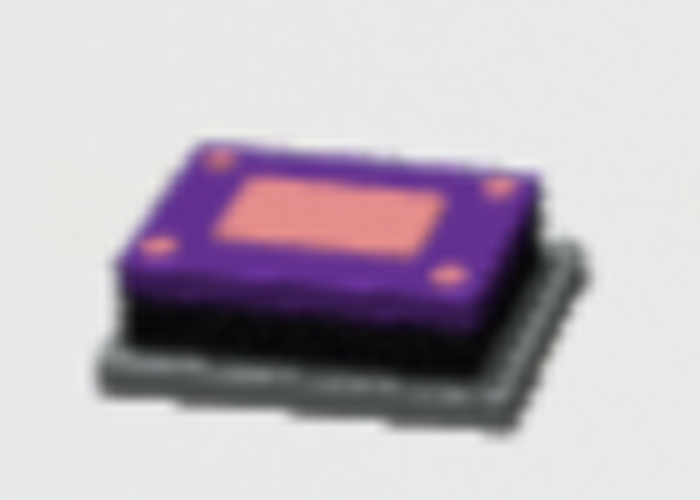

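The scene camera agrees with the wrist view, so I'll use (0.578, -0.2105) and yaw 12.5°.

```bash
python3 -c "
from h import *
show([.578,-.2105,.075],12.5)"
```

```text
t 3.625 shift cm [-0.23  0.57  9.61] rot deg [ 0.03 -0.1   0.83]
```

Emit:
{"op": "play_rows", "data": {
  "motion": [
    [[-1, -0.1, 0.3, 2, 0, -0.1, 0.4], [-1, -0.2, 0.6, 5, 0, -0.1, 0.8], [-1, -0.2, 0.6, 8, 0, -0.1, 0.8], [-1, -0.2, 0.6, 9.6, 0, -0.1, 0.8], [-1, -0.2, 0.6, 9.6, 0, -0.1, 0.8], [-1, -0.2, 0.6, 9.6, 0, -0.1, 0.8]]
  ]
}}

```text
t: 4.38
tool_pos: [0.579, -0.2104, 0.0763]
tool_rot: [1.964, 2.449, 0.001]
contact_force: [0.4, -0.1, 0.1]
opening: 0.0854
```

```bash
python3 snap.py 3 wrist
```

```text
4.425 [ 0.57928961 -0.21050957  0.07675613] [1.96359504e+00 2.44833793e+00 1.58802825e-03] [-0.77520442 -0.22414757  0.08634624] 0.08505365784661904 [-4.69394969e-01  1.70771006e-01  1.75542424e+00  3.76302927e-04
  1.21214494e+00 -6.88390352e-01]
```

View pics/wrist3.png

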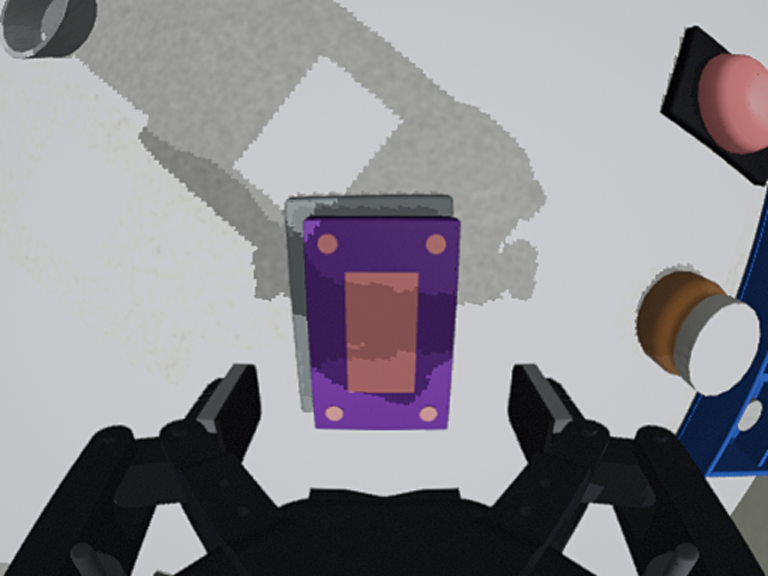

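```bash
python3 - <<'E'
from h import *
d=pickle.load(open("pics/wrist3.pkl","rb"))
f=lambda u,v,z:fish2w(d,(u+.5)/1.5-.5,(v+.5)/1.5-.5,z)
C=np.array([f(303,218,.042),f(460,219,.042),f(447,429,.042),f(315,429,.042)]);print(C.round(4),C.mean(0))
print(np.linalg.norm(C-np.roll(C,1,0),axis=1))
y=C[0]+C[1]-C[2]-C[3];print(np.degrees(np.arctan2(-y[0],y[1])))
R=Ro.from_rotvec([1.9636,2.4483,.0016]).as_matrix();p=np.array([.5790,-.2105,.0765])
for off in [(.011,-.0427,-.013),(.011,.0427,-.013),(-.011,-.0427,-.013),(.011,-.0427,-.032)]:
    u=np.array(w2fish(d,p+R@np.array(off)));print(off,(u+.5)*1.5-.5)
E
python3 -c "
from h import *
show([.578,-.2105,.0285],12.5)"
```

```text
[[ 0.5365 -0.168   0.042 ]
 [ 0.5985 -0.1547  0.042 ]
 [ 0.6199 -0.2524  0.042 ]
 [ 0.5578 -0.2662  0.042 ]] [ 0.57818193 -0.21033462  0.042     ]
[0.1004346  0.06337832 0.09998423 0.06353096]
12.284868166260983
(0.011, -0.0427, -0.013) [254.39621062 358.5723303 ]
(0.011, 0.0427, -0.013) [511.52589322 358.6181096 ]
(-0.011, -0.0427, -0.013) [261.9170847  414.22225415]
(0.011, -0.0427, -0.032) [237.90263102 386.16113326]
t 4.425 shift cm [ 0.04 -0.14  4.83] rot deg [0.16 0.1  0.04]
```

Emit:
{"op": "play_rows", "data": {
  "motion": [
    [[-1, 0, -0.1, 1.5, 0.1, 0.1, 0], [-1, 0, -0.1, 3, 0.1, 0.1, 0], [-1, 0, -0.1, 4, 0.1, 0.1, 0], [-1, 0, -0.1, 4.6, 0.1, 0.1, 0], [-1, 0, -0.1, 4.8, 0.1, 0.1, 0], [-1, 0, -0.1, 4.8, 0.1, 0.1, 0], [-1, 0, -0.1, 4.8, 0.1, 0.1, 0]]
  ]
}}

```text
t: 5.3
tool_pos: [0.5788, -0.211, 0.0293]
tool_rot: [1.964, 2.45, 0.001]
contact_force: [0.5, -0.1, 0.2]
opening: 0.0854
```

```bash
python3 snap.py 4 wrist; python3 -c "
from h import *
show([.578,-.2105,.0285],12.4)"
```

```text
5.35 [ 0.57880824 -0.2109742   0.02927767] [1.96445016e+00 2.44958320e+00 1.36911497e-03] [ 0.01650407  0.44474824 -1.1665831 ] 0.08526994392059808 [-4.70508064e-01  2.33083243e-01  1.77327247e+00  5.81062504e-04
  1.13348814e+00 -6.89688906e-01]
t 5.35 shift cm [ 0.06 -0.07  0.08] rot deg [0.1  0.04 0.14]
```

View pics/wrist4.png

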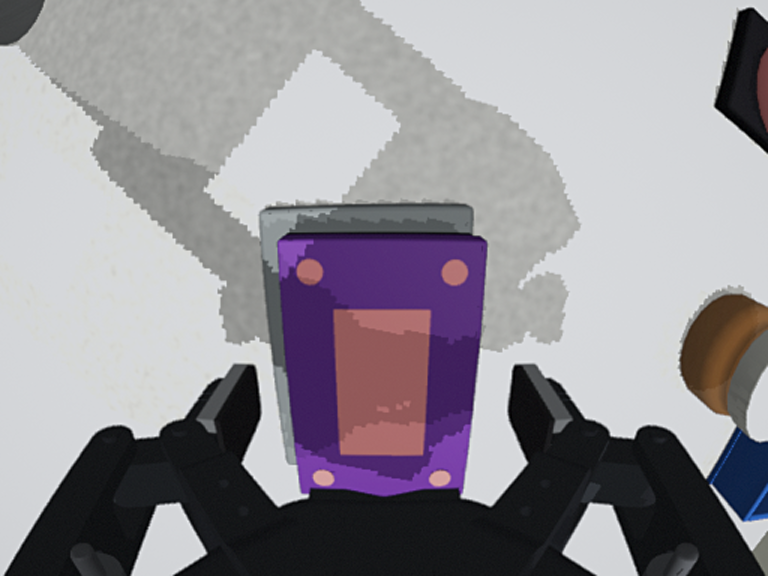

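Emit:
{"op": "play_rows", "data": {
  "motion": [
    [[-0.9, 0, 0, 0.05, 0, 0, 0], [-0.8, 0, 0, 0.05, 0, 0, 0], [-0.7, 0, 0, 0.05, 0, 0, 0], [-0.6, 0, 0, 0.05, 0, 0, 0], [-0.5, 0, 0, 0.05, 0, 0, 0], [-0.4, 0, 0, 0.05, 0, 0, 0], [-0.3, 0, 0, 0.05, 0, 0, 0], [-0.2, 0, 0, 0.05, 0, 0, 0]]
  ],
  "newtons": 20
}}

```text
t: 6.35
tool_pos: [0.579, -0.2111, 0.029]
tool_rot: [1.964, 2.449, 0.001]
contact_force: [-0.7, -0.8, 1.1]
opening: 0.0637
```

```bash
python3 snap.py 5 wrist scene
```

```text
6.45 [ 0.57898035 -0.21108888  0.0289951 ] [1.96424951e+00 2.44923635e+00 1.44308321e-03] [-0.11111765  0.53333361  3.08956074] 0.06334621335457943 [-4.70531823e-01  2.33670440e-01  1.77312405e+00  5.43138498e-04
  1.13265196e+00 -6.89658426e-01]
```

View pics/wrist5.png

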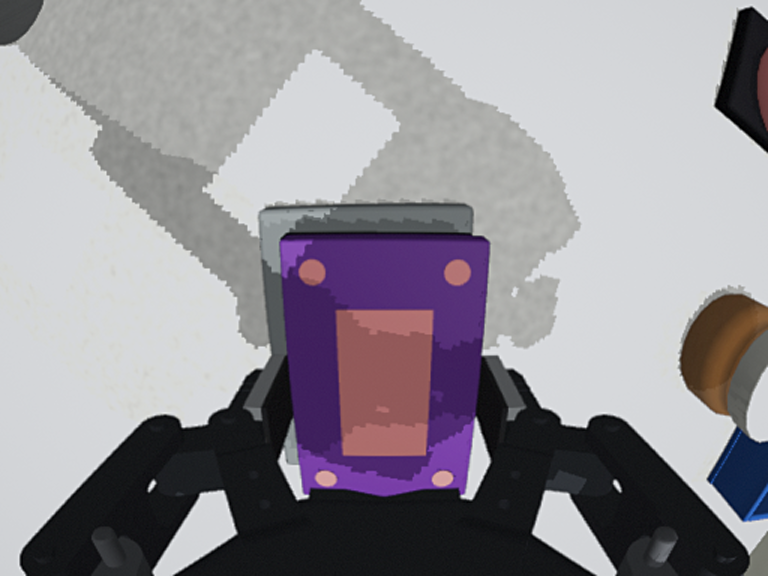

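Emit:
{"op": "play_rows", "data": {
  "motion": [
    [[-0.2, 0, 0, -0.2, 0, 0, 0], [-0.2, 0, 0, -0.5, 0, 0, 0], [-0.2, 0, 0, -0.9, 0, 0, 0], [-0.2, 0, 0, -1.3, 0, 0, 0], [-0.2, 0, 0, -1.8, 0, 0, 0], [-0.2, 0, 0, -2.2, 0, 0, 0], [-0.2, 0, 0, -2.2, 0, 0, 0]]
  ]
}}

```text
t: 7.32
tool_pos: [0.5793, -0.2113, 0.0517]
tool_rot: [1.964, 2.448, 0.002]
contact_force: [0.2, -0.3, -0.6]
opening: 0.0635
```

```bash
python3 snap.py 6 wrist scene; python3 -c "
import cv2;c=cv2.imread('pics/scene6.png');cv2.imwrite('pics/s6.png',cv2.resize(c[130:230,120:240],None,fx=6,fy=6,interpolation=2))"
```

```text
7.425 [ 0.57888769 -0.21104721  0.05100753] [1.96427497e+00 2.44927753e+00 1.45250832e-03] [ 1.05145087  0.11375258 -0.99526143] 0.0634404895340192 [-4.70546952e-01  2.03632759e-01  1.76607950e+00  5.51271485e-04
  1.16978003e+00 -6.89662068e-01]
```

View pics/s6.png

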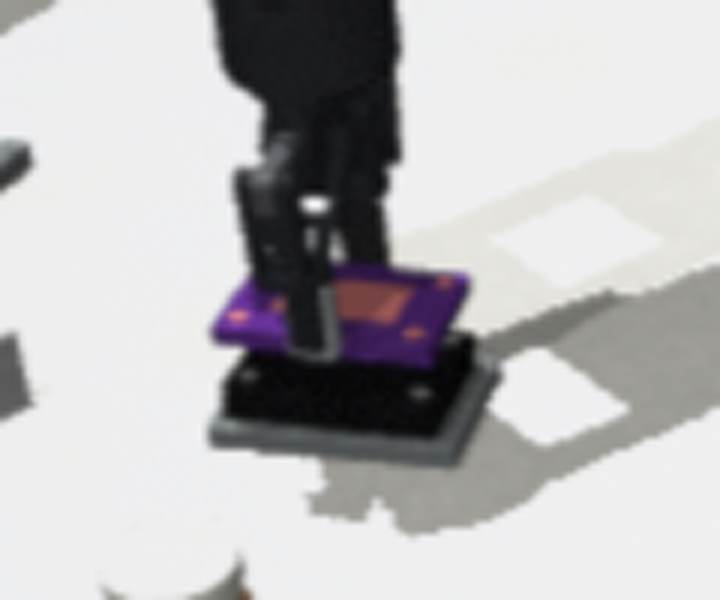

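The purple panel is lifted alone, and both black panels stay on the stand. Next I'll lift it higher and carry it over the lay point.

```bash
python3 -c "
from h import *
show([.579,-.211,.12],12.4)
show([.5355,.1734,.12],-9)
show([.5355,.1734,.06],-9)"
```

```text
t 7.425 shift cm [-0.    0.03 -6.9 ] rot deg [0.11 0.05 0.14]
t 7.425 shift cm [38.46  4.13 -6.93] rot deg [ 0.12  0.03 21.54]
t 7.425 shift cm [38.47  4.12 -0.93] rot deg [ 0.12  0.03 21.54]
```

Emit:
{"op": "play_rows", "data": {
  "motion": [
    [[-0.2, 0, 0, -1.5, 0.1, 0, 0], [-0.2, 0, 0, -4, 0.1, 0, 0], [-0.2, 0, 0, -6.9, 0.1, 0, 0], [-0.2, 2, 0.2, -6.9, 0.1, 0, 1], [-0.2, 5, 0.5, -6.9, 0.1, 0, 3], [-0.2, 9, 1, -6.9, 0.1, 0, 5], [-0.2, 13, 1.4, -6.9, 0.1, 0, 7], [-0.2, 17, 1.8, -6.9, 0.1, 0, 9.5], [-0.2, 21, 2.2, -6.9, 0.1, 0, 12], [-0.2, 25, 2.6, -6.9, 0.1, 0, 14.5], [-0.2, 29, 3.1, -6.9, 0.1, 0, 17], [-0.2, 33, 3.5, -6.9, 0.1, 0, 19], [-0.2, 36, 3.9, -6.9, 0.1, 0, 20.5], [-0.2, 37.7, 4.1, -6.9, 0.1, 0, 21.2], [-0.2, 38.5, 4.1, -6.9, 0.1, 0, 21.5], [-0.2, 38.5, 4.1, -6.9, 0.1, 0, 21.5], [-0.2, 38.5, 4.1, -6.9, 0.1, 0, 21.5]]
  ]
}}

```text
t: 9.55
tool_pos: [0.5353, 0.1731, 0.1199]
tool_rot: [2.388, 2.04, -0.0]
contact_force: [0.7, 1.0, -1.4]
opening: 0.0634
```

```bash
python3 snap.py 7 wrist scene; python3 -c "
from h import *
show([.5355,.1734,.04],-9)"
```

```text
9.65 [0.53531564 0.17301624 0.11978991] [ 2.38835962e+00  2.03956571e+00 -2.62095166e-04] [ 0.53887283 -1.19425418 -0.4378719 ] 0.06324029435129219 [ 1.80751698e-01  1.70853577e-04  1.85883829e+00 -8.79235380e-04
  1.28228722e+00  3.38219910e-01]
t 9.65 shift cm [0.05 0.01 7.98] rot deg [ 0.03  0.04 -0.01]
```

View pics/wrist7.png

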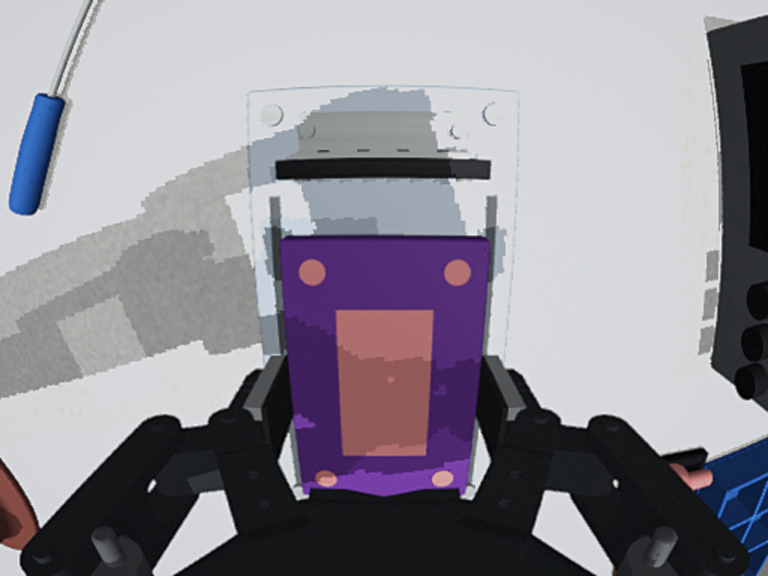

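View pics/scene7.png

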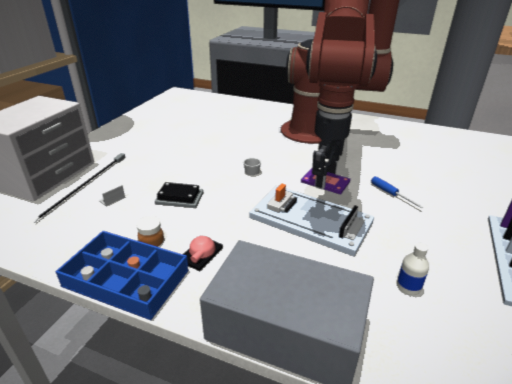

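Emit:
{"op": "play_rows", "data": {
  "motion": [
    [[-0.2, 0, 0, 2, 0, 0, 0], [-0.2, 0, 0, 4.5, 0, 0, 0], [-0.2, 0, 0, 7, 0, 0, 0], [-0.2, 0, 0, 8.5, 0, 0, 0], [-0.2, 0, 0, 9.3, 0, 0, 0], [-0.2, 0, 0, 9.8, 0, 0, 0], [-0.2, 0, 0, 9.9, 0, 0, 0], [-0.2, 0, 0, 9.9, 0, 0, 0], [-0.2, 0, 0, 9.9, 0, 0, 0]]
  ]
}}

```text
t: 10.78
tool_pos: [0.5358, 0.1731, 0.0215]
tool_rot: [2.388, 2.039, 0.001]
contact_force: [-0.3, 0.1, -0.0]
opening: 0.0632
```

```bash
python3 snap.py 8 wrist scene;python3 -c "
import cv2;c=cv2.imread('pics/scene8.png');cv2.imwrite('pics/s8.png',cv2.resize(c[150:250,240:380],None,fx=5,fy=5,interpolation=2))"
```

```text
10.875 [0.53566176 0.17300982 0.02121788] [2.38818023e+00 2.03927275e+00 8.54500665e-04] [-1.37114228  0.93950002 -1.65285583] 0.06317804273406304 [ 1.80591418e-01  1.32107014e-01  1.90555258e+00 -8.60635259e-04
  1.10285778e+00  3.38265055e-01]
```

View pics/wrist8.png

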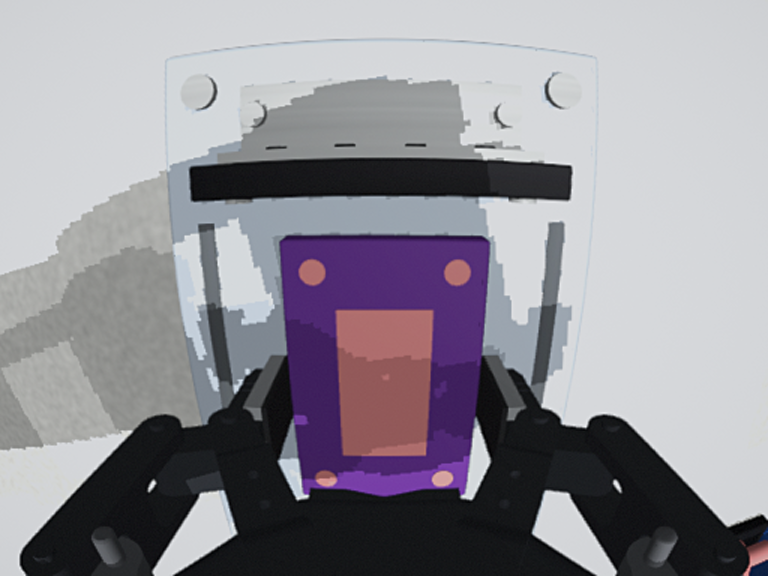

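View pics/s8.png

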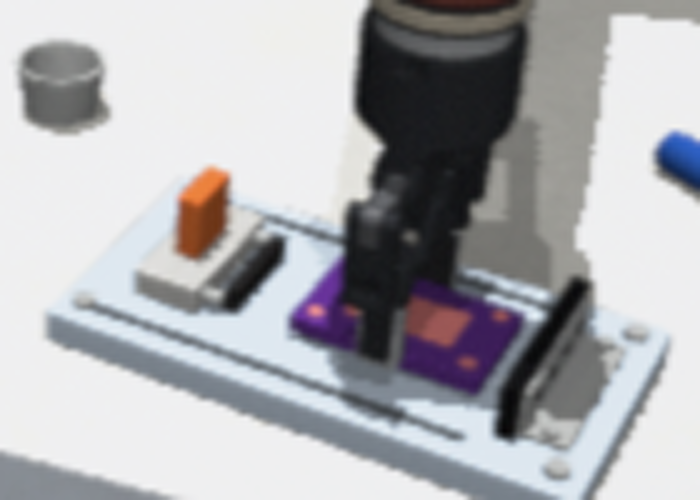

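Emit:
{"op": "play_rows", "data": {
  "motion": [
    [[-0.2, 0, 0, 0.1, 0, 0, 0], [-0.2, 0, 0, 0.2, 0, 0, 0], [-0.2, 0, 0, 0.3, 0, 0, 0], [-0.2, 0, 0, 0.3, 0, 0, 0]]
  ]
}}

```text
t: 11.38
tool_pos: [0.5355, 0.173, 0.018]
tool_rot: [2.388, 2.039, 0.0]
contact_force: [0.0, -0.4, -0.5]
opening: 0.0634
```

Emit:
{"op": "play_rows", "data": {
  "motion": [
    [[-0.2, 0, 0, 0.05, 0, 0, 0], [-0.2, 0, 0, 0.05, 0, 0, 0]]
  ]
}}

```text
t: 11.62
tool_pos: [0.5355, 0.173, 0.0175]
tool_rot: [2.388, 2.039, 0.0]
contact_force: [-0.4, 0.9, -1.4]
opening: 0.0634
```

Emit:
{"op": "play_rows", "data": {
  "motion": [
    [[-0.2, 0, 0, 0.05, 0, 0, 0], [-0.2, 0, 0, 0.05, 0, 0, 0]]
  ]
}}

```text
t: 11.88
tool_pos: [0.5355, 0.173, 0.017]
tool_rot: [2.388, 2.039, 0.0]
contact_force: [0.0, 0.3, -1.0]
opening: 0.0635
```

Emit:
{"op": "play_rows", "data": {
  "motion": [
    [[-0.2, 0, 0, 0.05, 0, 0, 0], [-0.2, 0, 0, 0.05, 0, 0, 0]]
  ]
}}

```text
t: 12.12
tool_pos: [0.5356, 0.173, 0.017]
tool_rot: [2.388, 2.039, -0.0]
contact_force: [-2.1, -1.0, 5.4]
opening: 0.0633
```

Emit:
{"op": "play_rows", "data": {
  "motion": [
    [[-0.2, 0, 0, 0.05, 0, 0, 0], [-0.2, 0, 0, 0.05, 0, 0, 0]]
  ]
}}

```text
t: 12.38
tool_pos: [0.5356, 0.173, 0.017]
tool_rot: [2.388, 2.04, -0.0]
contact_force: [-3.1, 0.4, 5.5]
opening: 0.0634
```

The panel touched down at TCP z=0.017 with about 5 N. Now I'll release it gently.

Emit:
{"op": "play_rows", "data": {
  "motion": [
    [[-0.4, 0, 0, 0, 0, 0, 0], [-0.5, 0, 0, 0, 0, 0, 0], [-0.55, 0, 0, 0, 0, 0, 0], [-0.65, 0, 0, 0, 0, 0, 0], [-0.8, 0, 0, 0, 0, 0, 0], [-1, 0, 0, 0, 0, 0, 0], [-1, 0, 0, 0, 0, 0, 0], [-1, 0, 0, 0, 0, 0, 0]]
  ]
}}

```text
t: 13.38
tool_pos: [0.5356, 0.173, 0.017]
tool_rot: [2.388, 2.04, -0.0]
contact_force: [0.5, -0.2, 0.0]
opening: 0.0855
```

```bash
python3 snap.py 9 wrist
```

```text
13.425 [0.53556466 0.17297492 0.01696741] [ 2.38827073e+00  2.03958768e+00 -4.59204615e-04] [-0.21145475 -0.2033521   0.21103028] 0.08549052774275294 [ 1.80653247e-01  1.39041052e-01  1.90631745e+00 -1.07038607e-03
  1.09601966e+00  3.38313234e-01]
```

View pics/wrist9.png

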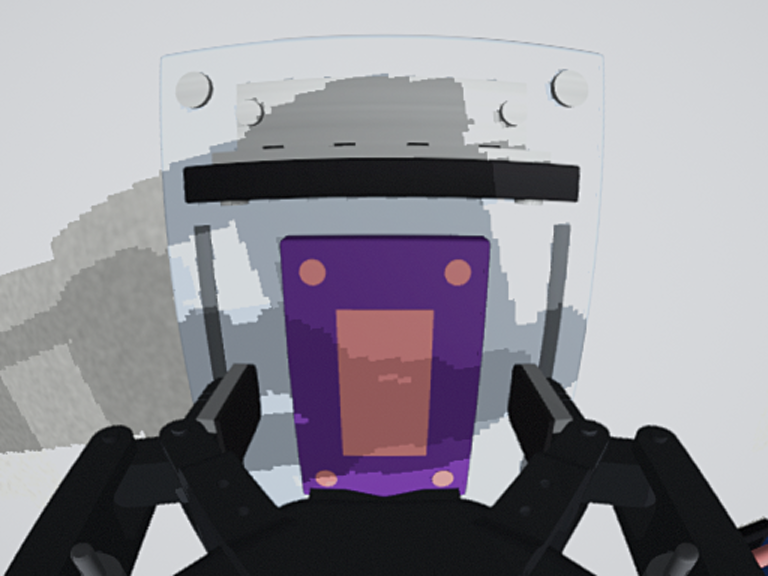

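The panel stayed put. Next I'll rise and go to the handle with the tool turned 90°.

```bash
python3 -c "
from h import *
show([.5174,.0591,.15],81)"
```

```text
t 13.425 shift cm [-11.54  -0.   -13.29] rot deg [-1.000e-02  6.000e-02 -9.001e+01]
```

Emit:
{"op": "play_rows", "data": {
  "motion": [
    [[-1, 0, 0, -0.5, 0, 0, 0], [-1, 0, 0, -2, 0, 0, 0], [-1, 0, 0, -5, 0, 0, 0], [-1, 0, 0, -9, 0, 0, 0], [-1, 0, 0, -13, 0, 0, 0], [-1, 0, 0, -13, 0, 0, 0], [-1, 0, 0, -13, 0, 0, 0]]
  ]
}}

```text
t: 14.3
tool_pos: [0.5354, 0.1731, 0.1473]
tool_rot: [2.388, 2.04, -0.0]
contact_force: [-0.0, -0.5, -0.3]
opening: 0.0855
```

```bash
python3 snap.py 10 wrist; python3 -c "
from h import *
show([.5174,.0591,.15],81)"
```

```text
14.35 [0.53474624 0.17296786 0.14613919] [ 2.38882341  2.04019242 -0.00267044] [-0.31404346 -0.36070264  0.31926363] 0.08569786167937432 [ 1.80906062e-01 -2.78133355e-02  1.83977628e+00 -9.82767769e-04
  1.33104146e+00  3.38246619e-01]
t 14.35 shift cm [-11.52   0.07  -0.37] rot deg [-1.1e-01  2.0e-02 -9.0e+01]
```

View pics/wrist10.png

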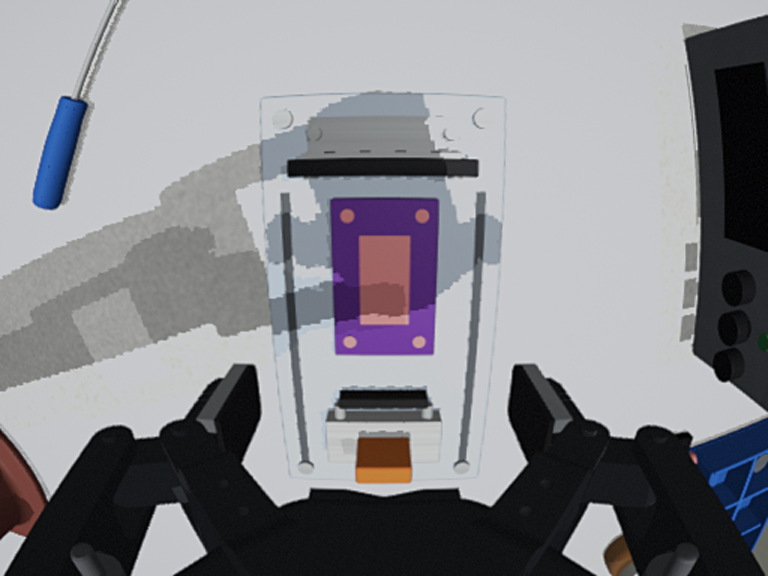

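The panel is lying square and centred on the bed. Moving over the handle.

Emit:
{"op": "play_rows", "data": {
  "motion": [
    [[-1, -2, 0, -0.4, 0, 0, -10], [-1, -4, 0, -0.4, 0, 0, -20], [-1, -6, 0, -0.4, 0, 0, -30], [-1, -8, 0, -0.4, 0, 0, -40], [-1, -10, 0, -0.4, 0, 0, -50], [-1, -11.5, 0, -0.4, 0, 0, -60], [-1, -11.5, 0, -0.4, 0, 0, -70], [-1, -11.5, 0, -0.4, 0, 0, -80], [-1, -11.5, 0, -0.4, 0, 0, -90], [-1, -11.5, 0, -0.4, 0, 0, -90], [-1, -11.5, 0, -0.4, 0, 0, -90]]
  ]
}}

```text
t: 15.72
tool_pos: [0.5162, 0.0594, 0.1493]
tool_rot: [-0.25, -3.129, 0.002]
contact_force: [0.4, -0.4, -0.5]
opening: 0.0855
```

```bash
python3 snap.py 11 wrist; python3 -c "
from h import *
show([.5174,.0591,.042],81)"
```

```text
15.775 [0.5163716  0.05940618 0.14958509] [-2.49428276e-01 -3.12926839e+00  2.04171747e-03] [ 0.00499619 -0.32197508 -0.27020608] 0.08558091652426213 [-2.80621814e-02 -1.34403092e-01  1.93388355e+00 -1.20638313e-03
  1.34457471e+00 -1.43950645e+00]
t 15.775 shift cm [-0.13  0.   10.76] rot deg [-0.09 -0.13 -0.11]
```

View pics/wrist11.png

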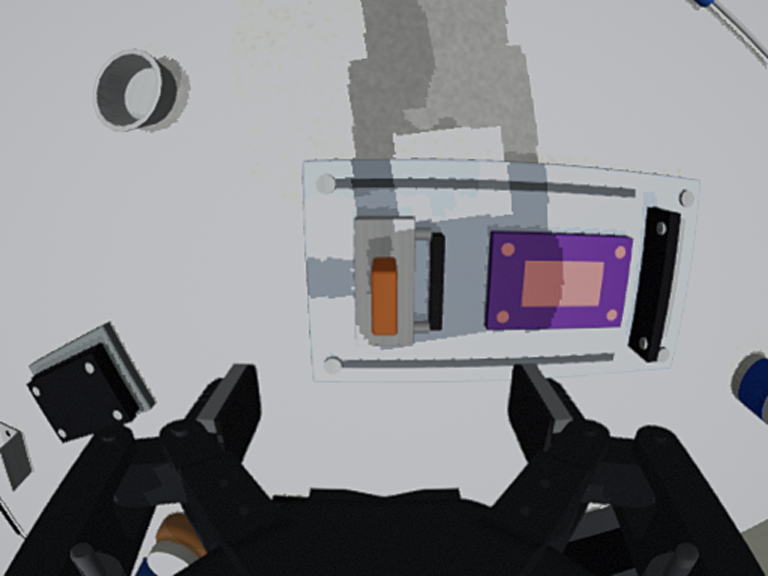

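Emit:
{"op": "play_rows", "data": {
  "motion": [
    [[-1, -0.1, 0, 3, -0.1, -0.1, -0.1], [-1, -0.1, 0, 6, -0.1, -0.1, -0.1], [-1, -0.1, 0, 8.5, -0.1, -0.1, -0.1], [-1, -0.1, 0, 10, -0.1, -0.1, -0.1], [-1, -0.1, 0, 10.7, -0.1, -0.1, -0.1], [-1, -0.1, 0, 10.7, -0.1, -0.1, -0.1], [-1, -0.1, 0, 10.7, -0.1, -0.1, -0.1]]
  ]
}}

```text
t: 16.65
tool_pos: [0.518, 0.0591, 0.0437]
tool_rot: [0.247, 3.13, 0.001]
contact_force: [0.4, 0.3, 0.2]
opening: 0.0855
```

```bash
python3 snap.py 12 wrist; python3 -c "
from h import *
show([.5174,.0591,.042],81)"
```

```text
16.7 [0.5179782  0.05913233 0.04370491] [2.46858068e-01 3.13036639e+00 6.28224522e-04] [ 0.16490652  1.45373993 -0.35118763] 0.08523016878170508 [-2.93181478e-02  2.54048426e-03  1.99817136e+00  3.58031811e-04
  1.13935515e+00 -1.44287135e+00]
t 16.7 shift cm [ 0.06 -0.01  0.17] rot deg [ 0.03  0.08 -0.02]
```

View pics/wrist12.png

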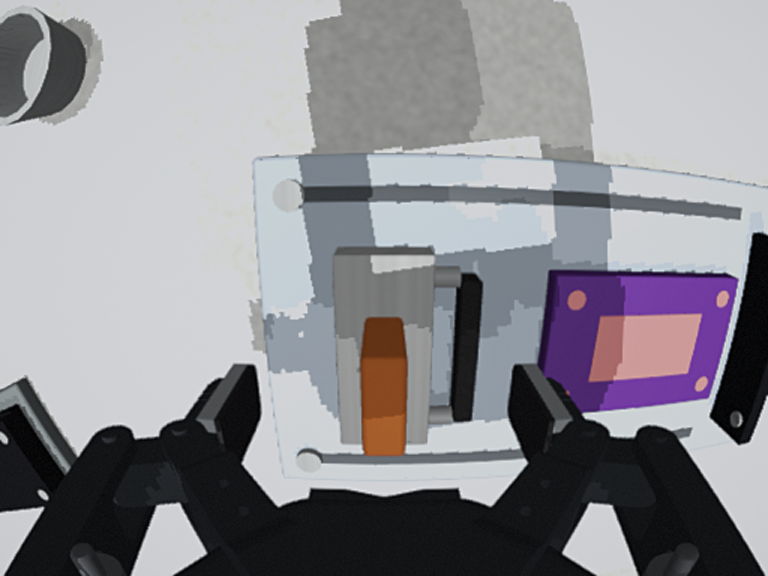

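Emit:
{"op": "play_rows", "data": {
  "motion": [
    [[-0.7, 0, 0, 0, 0, 0, 0], [-0.3, 0, 0, 0, 0, 0, 0], [0.1, 0, 0, 0, 0, 0, 0], [0.4, 0, 0, 0, 0, 0, 0], [0.55, 0, 0, 0, 0, 0, 0], [0.65, 0, 0, 0, 0, 0, 0], [0.75, 0, 0, 0, 0, 0, 0], [1, 0, 0, 0, 0, 0, 0], [1, 0, 0, 0, 0, 0, 0], [1, 0, 0, 0, 0, 0, 0]]
  ],
  "newtons": 40
}}

```text
t: 17.95
tool_pos: [0.5179, 0.059, 0.0438]
tool_rot: [0.247, 3.131, 0.0]
contact_force: [-2.1, -1.3, 0.6]
opening: 0.0132
```

```bash
python3 snap.py 13 wrist
```

```text
18.0 [0.51795226 0.05897959 0.04379917] [2.46807831e-01 3.13049549e+00 1.20959217e-04] [-1.33187507 -1.27223337  1.51676354] 0.01351485041203466 [-2.94441341e-02  2.41389546e-03  1.99811487e+00  9.77373471e-06
  1.13967868e+00 -1.44289030e+00]
```

View pics/wrist13.png

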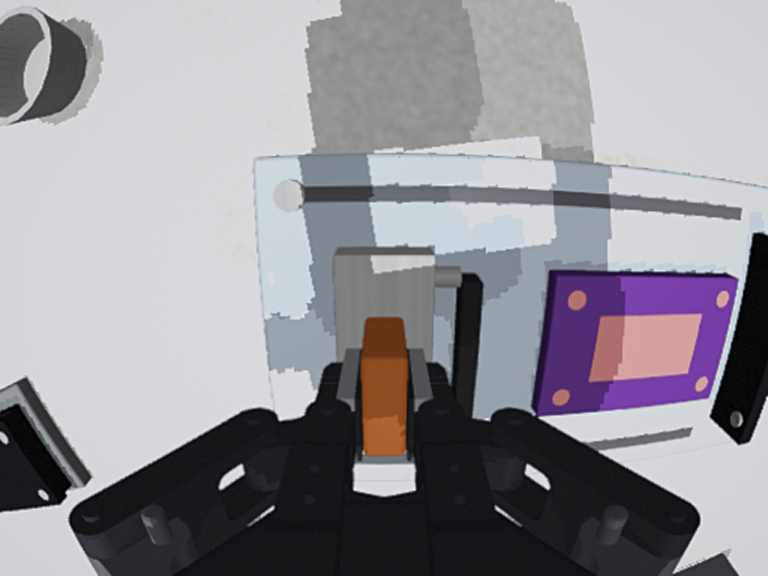

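Emit:
{"op": "play_rows", "data": {
  "motion": [
    [[1, 0, 0.2, 0, 0, 0, 0], [1, 0, 0.4, 0, 0, 0, 0], [1, 0, 0.7, 0, 0, 0, 0], [1, 0, 1, 0, 0, 0, 0], [1, 0, 1.3, 0, 0, 0, 0], [1, 0, 1.6, 0, 0, 0, 0], [1, 0, 1.8, 0, 0, 0, 0], [1, 0, 1.9, 0, 0, 0, 0], [1, 0, 2, 0, 0, 0, 0]]
  ]
}}

```text
t: 19.12
tool_pos: [0.5206, 0.0763, 0.0438]
tool_rot: [0.246, 3.132, -0.008]
contact_force: [-4.2, -10.5, 4.9]
opening: 0.0135
```

```bash
python3 snap.py 14 wrist
```

```text
19.175 [0.52064504 0.0763602  0.04376012] [ 0.24619821  3.13180922 -0.00820496] [ -3.14623667 -11.22671042   3.43885752] 0.013107821428486956 [ 0.00694465  0.01565725  1.98485514 -0.00573458  1.14142189 -1.40456187]
```

View pics/wrist14.png

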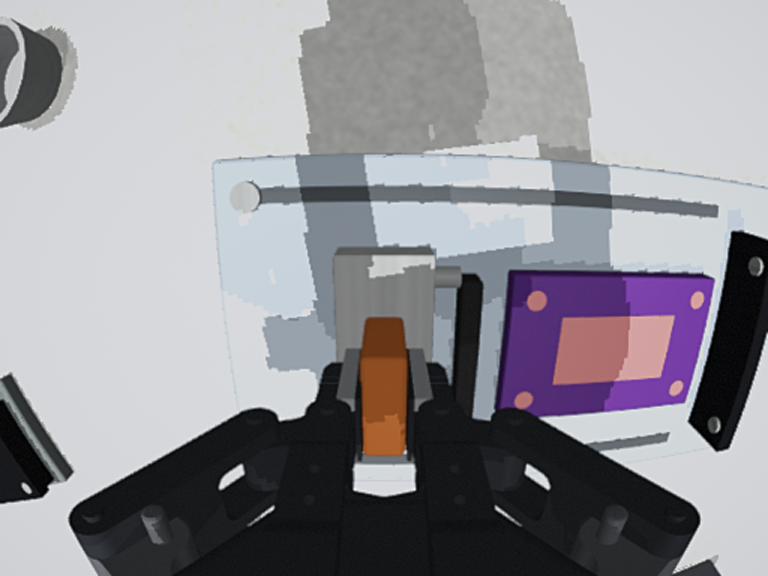

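The jaw slides under about 11 N, with a lag of about 2.4 mm behind the commanded position. I'll keep pushing until the pad reaches the panel.

Emit:
{"op": "play_rows", "data": {
  "motion": [
    [[1, 0, 0.3, 0, 0, 0, 0], [1, 0, 0.5, 0, 0, 0, 0], [1, 0, 0.7, 0, 0, 0, 0], [1, 0, 0.9, 0, 0, 0, 0], [1, 0, 1.1, 0, 0, 0, 0], [1, 0, 1.3, 0, 0, 0, 0], [1, 0, 1.5, 0, 0, 0, 0], [1, 0, 1.7, 0, 0, 0, 0], [1, 0, 1.85, 0, 0, 0, 0], [1, 0, 2, 0, 0, 0, 0]]
  ]
}}

```text
t: 20.42
tool_pos: [0.5233, 0.0937, 0.0437]
tool_rot: [-0.246, -3.131, 0.016]
contact_force: [-4.1, -13.5, 4.3]
opening: 0.013
```

```bash
python3 snap.py 15 wrist
```

```text
20.475 [0.52336878 0.09381868 0.04377643] [-0.24618692 -3.1307166   0.01588234] [ -5.02485694 -11.66707508   5.55620255] 0.013112150504516187 [ 0.04262199  0.0302084   1.97001657 -0.01087591  1.1437746  -1.36670904]
```

View pics/wrist15.png

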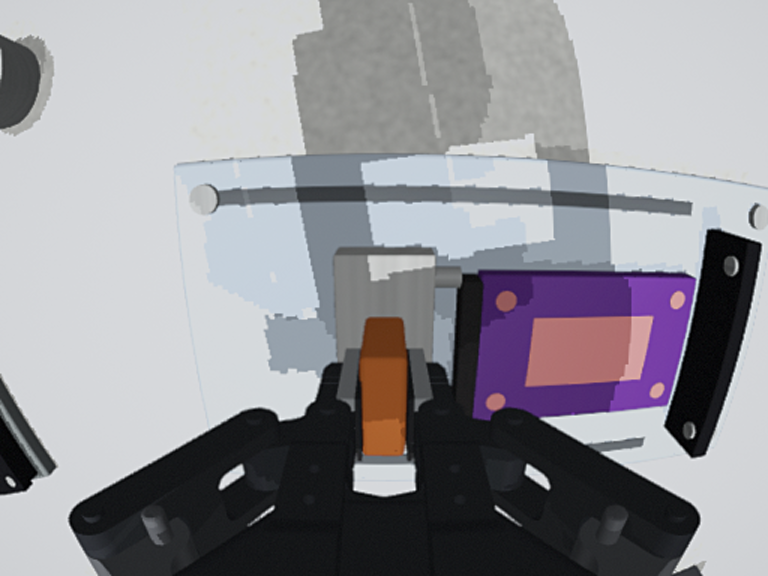

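```bash
cat > m.py <<'E'
from h import *
O=np.array([.5316,.1487]);a=np.radians(-9.0);X=np.array([np.cos(a),np.sin(a)]);Y=np.array([-X[1],X[0]])
def fx(d,u,v,z):
    q=fish2w(d,(u+.5)/1.5-.5,(v+.5)/1.5-.5,z)[:2]-O;return np.array([q@X,q@Y])
E
python3 - <<'E'
from m import *
d=pickle.load(open("pics/wrist15.pkl","rb"))
for n,u,v,z in [("panel FR top",695,277,.03),("panel FL top",669,405,.03),("panel RR top",479,271,.03),("fence top in",709,232,.05),("fence top in",682,368,.05),("fence topout",760,243,.05)]: print(n,fx(d,u,v,z).round(4))
im=cv2.resize(d["color"][145:310,300:512,::-1],None,fx=3.6,fy=3.6,interpolation=cv2.INTER_CUBIC);cv2.imwrite("pics/g.png",im)
E
```

```text
panel FR top [-0.0318  0.0794]
panel FL top [0.0321 0.0818]
panel RR top [-0.033  -0.0206]
fence top in [-0.0547  0.0663]
fence top in [0.0012 0.0659]
fence topout [-0.0521  0.0979]
```

View pics/g.png

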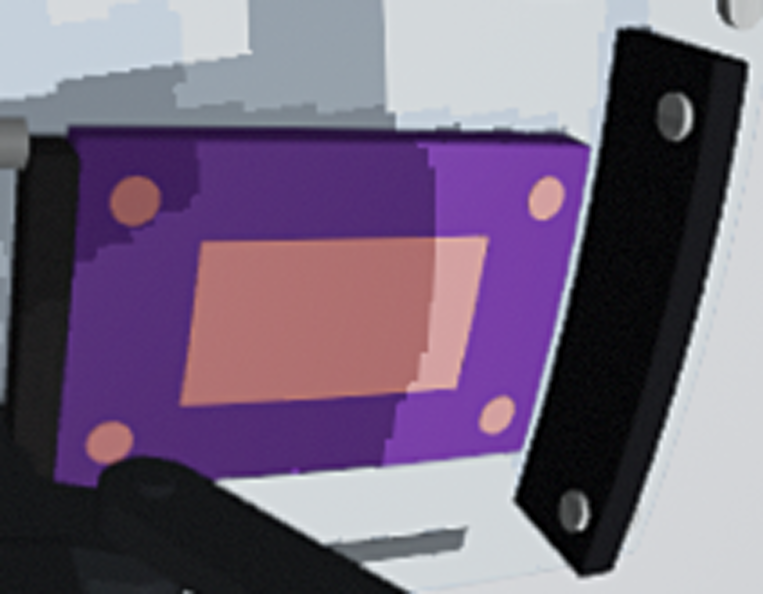

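Run:
```python
from m import *
d=pickle.load(open("pics/wrist15.pkl","rb"))
K=lambda u,v,z: print((fx(d,(300+(u+.5)/3.6)*1.5-.5,(145+(v+.5)/3.6)*1.5-.5,z)).round(4))
for u,v in [(613,40),(597,140),(560,310),(517,495)]: K(u,v,.02)
print()
for u,v in [(590,150),(557,300),(525,440)]: K(u,v,.03)
```

```text
[-0.0495  0.0903]
[-0.0299  0.09  ]
[0.0057 0.0893]
[0.0503 0.0917]

[-0.0306  0.08  ]
[-0.0012  0.0793]
[0.0294 0.0805]
```

Emit:
{"op": "play_rows", "data": {
  "motion": [
    [[1, 0, 0.25, 0, 0, 0, 0], [1, 0, 0.35, 0, 0, 0, 0], [1, 0, 0.45, 0, 0, 0, 0], [1, 0, 0.55, 0, 0, 0, 0], [1, 0, 0.65, 0, 0, 0, 0], [1, 0, 0.75, 0, 0, 0, 0]]
  ]
}}

```text
t: 21.22
tool_pos: [0.5241, 0.0989, 0.0438]
tool_rot: [-0.246, -3.129, 0.023]
contact_force: [-4.2, -12.0, 4.8]
opening: 0.0136
```

```bash
python3 snap.py 16 wrist
python3 - <<'E'
from m import *
d=pickle.load(open("pics/wrist16.pkl","rb"))
im=cv2.resize(d["color"][145:310,300:512,::-1],None,fx=3.6,fy=3.6,interpolation=cv2.INTER_CUBIC);cv2.imwrite("pics/g16.png",im)
E
```

```text
21.275 [0.5241964  0.09896516 0.04381554] [-0.24648346 -3.12941273  0.02298222] [ -3.77785071 -12.02224734   3.91554468] 0.013088770666114783 [ 0.05455785  0.03583367  1.9641931  -0.01557851  1.14593834 -1.35258357]
```

View pics/g16.png

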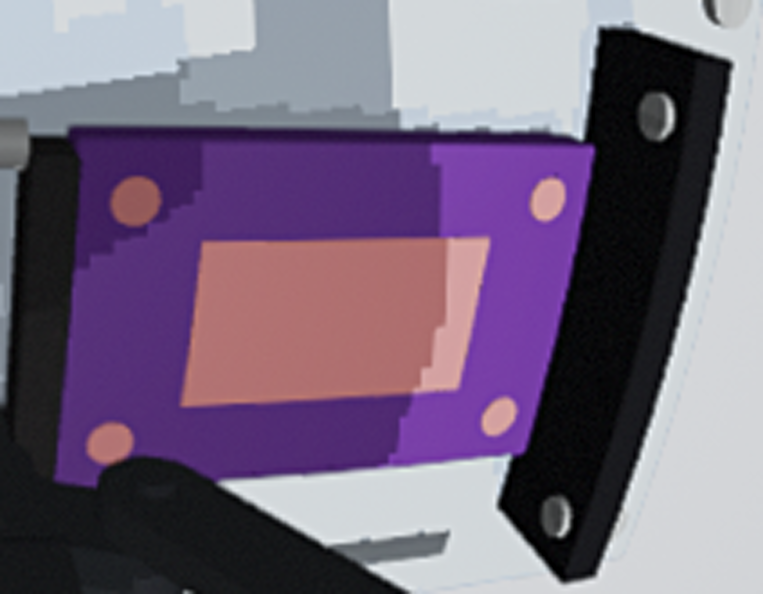

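Emit:
{"op": "play_rows", "data": {
  "motion": [
    [[1, 0, 0.25, 0, 0, 0, 0], [1, 0, 0.35, 0, 0, 0, 0], [1, 0, 0.45, 0, 0, 0, 0], [1, 0, 0.55, 0, 0, 0, 0]]
  ]
}}

```text
t: 21.78
tool_pos: [0.5247, 0.1021, 0.0438]
tool_rot: [-0.247, -3.128, 0.03]
contact_force: [-4.8, -12.8, 5.3]
opening: 0.0132
```

Emit:
{"op": "play_rows", "data": {
  "motion": [
    [[1, 0, 0.25, 0, 0, 0, 0], [1, 0, 0.3, 0, 0, 0, 0], [1, 0, 0.35, 0, 0, 0, 0]]
  ]
}}

```text
t: 22.15
tool_pos: [0.5248, 0.1032, 0.0438]
tool_rot: [-0.248, -3.127, 0.037]
contact_force: [-4.5, -13.1, 5.1]
opening: 0.013
```

Emit:
{"op": "play_rows", "data": {
  "motion": [
    [[1, 0, 0.25, 0, 0, 0, 0], [1, 0, 0.3, 0, 0, 0, 0], [1, 0, 0.35, 0, 0, 0, 0]]
  ]
}}

```text
t: 22.52
tool_pos: [0.5249, 0.1039, 0.0438]
tool_rot: [-0.249, -3.125, 0.045]
contact_force: [-6.2, -14.8, 5.9]
opening: 0.0133
```

```bash
python3 snap.py 17 wrist
python3 - <<'E'
from m import *
d=pickle.load(open("pics/wrist17.pkl","rb"))
im=cv2.resize(d["color"][145:310,300:512,::-1],None,fx=3.6,fy=3.6,interpolation=cv2.INTER_CUBIC);cv2.imwrite("pics/g17.png",im)
E
```

```text
22.575 [0.52492328 0.10396326 0.04381289] [-0.24860586 -3.12495162  0.04447421] [ -4.10984212 -13.86026129   5.37007956] 0.013155183243184352 [ 0.07068604  0.04488823  1.9550111  -0.02964496  1.15248097 -1.3291452 ]
```

View pics/g17.png

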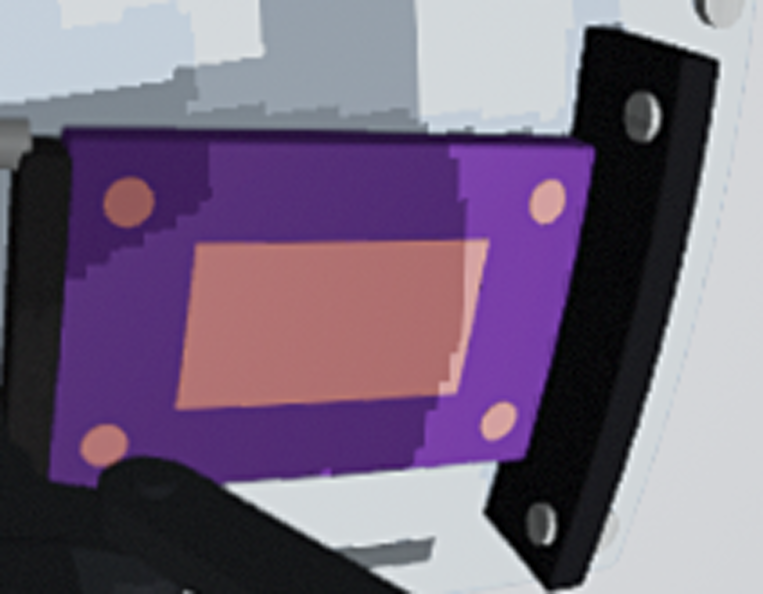

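Run:
```python
from m import *
show([.5251,.1050,.0438],81)
for k in (14,15,16,17):
    d=pickle.load(open(f"pics/wrist{k}.pkl","rb"))
    im=cv2.resize(d["color"][155:200,215:330,::-1],None,fx=6.5,fy=6.5,interpolation=cv2.INTER_CUBIC);cv2.imwrite(f"pics/p{k}.png",im)
    R=d["T"]
a=np.vstack([cv2.imread(f"pics/p{k}.png")[:148*2-2] for k in (16,17)]);print(a.shape);cv2.imwrite("pics/p.png",a)
```

```text
t 22.575 shift cm [-0.    0.11 -0.  ] rot deg [-1.65 -0.24 -0.1 ]
(584, 748, 3)
```

View pics/p.png

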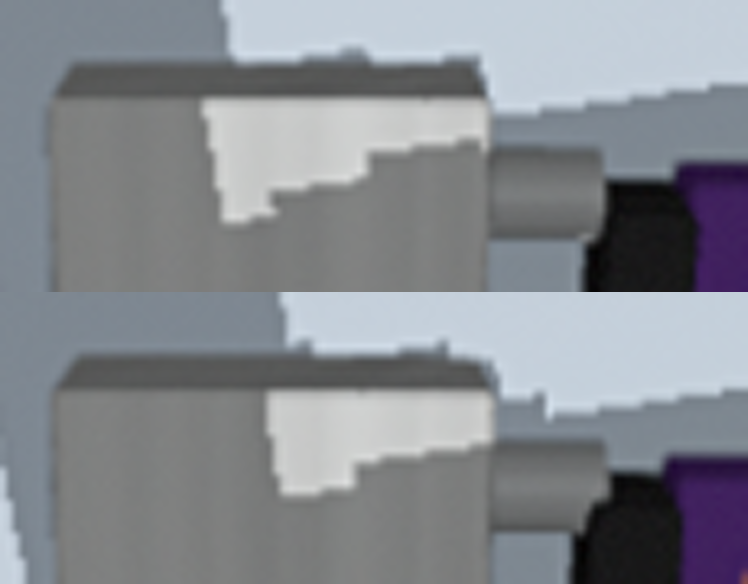

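The pad compression shows in the image: the pad-to-carriage gap shrank by about 1.6 mm and the force is about 3 N above friction. Roughly 2 mm of jaw travel remains.

Emit:
{"op": "play_rows", "data": {
  "motion": [
    [[1, 0, 0.28, 0, 0, 0, 0], [1, 0, 0.34, 0, 0, 0, 0], [1, 0, 0.4, 0, 0, 0, 0]]
  ]
}}

```text
t: 22.95
tool_pos: [0.5251, 0.105, 0.0438]
tool_rot: [-0.25, -3.123, 0.053]
contact_force: [-5.9, -16.5, 6.8]
opening: 0.0132
```

```bash
cat > pp.py <<'E'
import sys
from m import *
ks=sys.argv[1:]
L=[]
for k in ks:
    d=pickle.load(open(f"pics/wrist{k}.pkl","rb"))
    L.append(cv2.resize(d["color"][155:200,215:330,::-1],None,fx=6.5,fy=6.5,interpolation=cv2.INTER_CUBIC)[:295])
cv2.imwrite("pics/p_"+ks[-1]+".png",np.vstack(L))
E
python3 snap.py 18 wrist; python3 pp.py 17 18
```

```text
23.0 [0.52506658 0.10496576 0.04381721] [-0.24957803 -3.12306486  0.05305237] [ -5.25321808 -16.32348282   6.29377758] 0.01334505660937937 [ 0.0752383   0.04780825  1.95207001 -0.03519998  1.15520026 -1.32163818]
```

View pics/p_18.png

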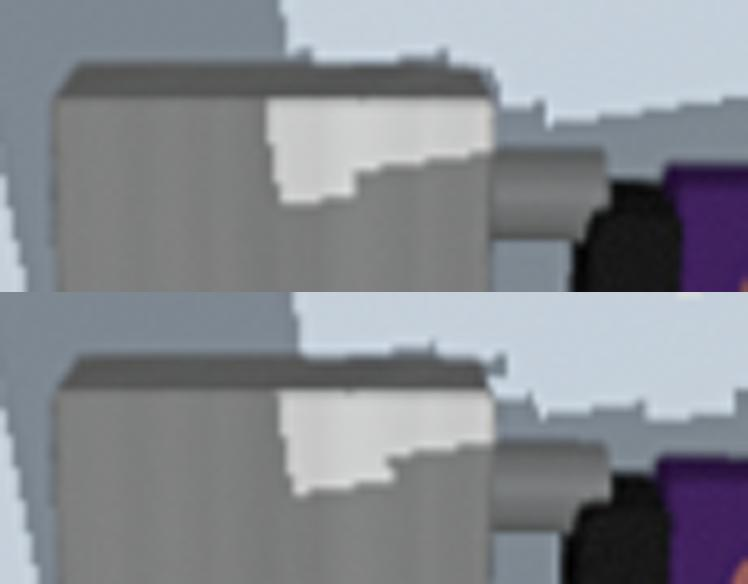

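```bash
python3 pp.py 14 18; mv pics/p_18.png pics/p_1418.png
```

```text
(no output)
```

View pics/p_1418.png

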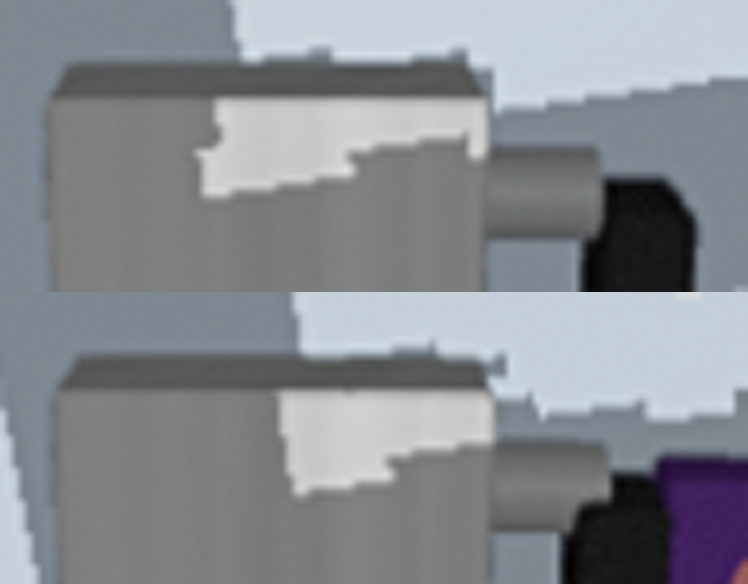

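Emit:
{"op": "play_rows", "data": {
  "motion": [
    [[1, 0, 0.3, 0, 0, 0, 0], [1, 0, 0.36, 0, 0, 0, 0], [1, 0, 0.42, 0, 0, 0, 0]]
  ]
}}

```text
t: 23.38
tool_pos: [0.5252, 0.1059, 0.0438]
tool_rot: [-0.25, -3.121, 0.062]
contact_force: [-5.9, -17.9, 6.9]
opening: 0.0133
```

```bash
python3 snap.py 19 wrist wrist; python3 pp.py 14 19;python3 -c "
from station import ctrl
print(ctrl.get_obs()['contact_force'])"
```

```text
23.475 [0.52519346 0.1059308  0.04384061] [-0.25047414 -3.12105637  0.06224542] [ -6.2370972  -17.59159283   6.2745612 ] 0.013538374405521632 [ 0.07990163  0.05081433  1.94902203 -0.04112348  1.15816513 -1.31392951]
[ -6.2370972  -17.59159283   6.2745612 ]
```

View pics/p_19.png

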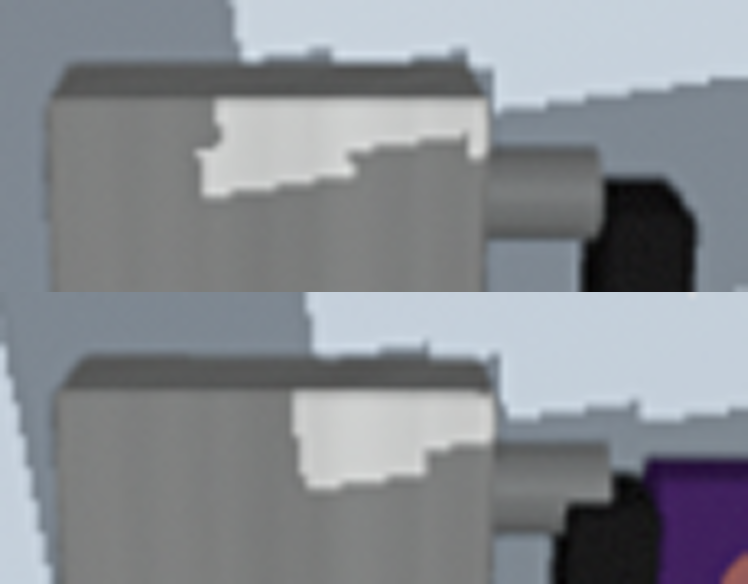

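Two independent estimates bracket 6 N: image compression gives about 3.4 mm (5.1 N), and the handle force gives 18.5 − 11.2 ≈ 7.2 N. Now I'll relax the push and release.

Emit:
{"op": "play_rows", "data": {
  "motion": [
    [[1, 0, 0.15, 0, 0, 0, 0], [1, 0, 0.1, 0, 0, 0, 0], [1, 0, 0.05, 0, 0, 0, 0], [1, 0, 0.05, 0, 0, 0, 0]]
  ]
}}

```text
t: 23.98
tool_pos: [0.5252, 0.1058, 0.0439]
tool_rot: [-0.253, -3.121, 0.062]
contact_force: [-3.7, -7.0, 2.9]
opening: 0.0133
```

```bash
python3 snap.py 20 wrist; python3 pp.py 19 20
```

```text
24.025 [0.52515569 0.10580656 0.04385077] [-0.2525317  -3.12045966  0.0621744 ] [-3.98372883 -7.5863204   3.47924253] 0.013352328638185189 [ 0.07961437  0.05092572  1.94888772 -0.04099036  1.15861932 -1.31293934]
```

View pics/p_20.png

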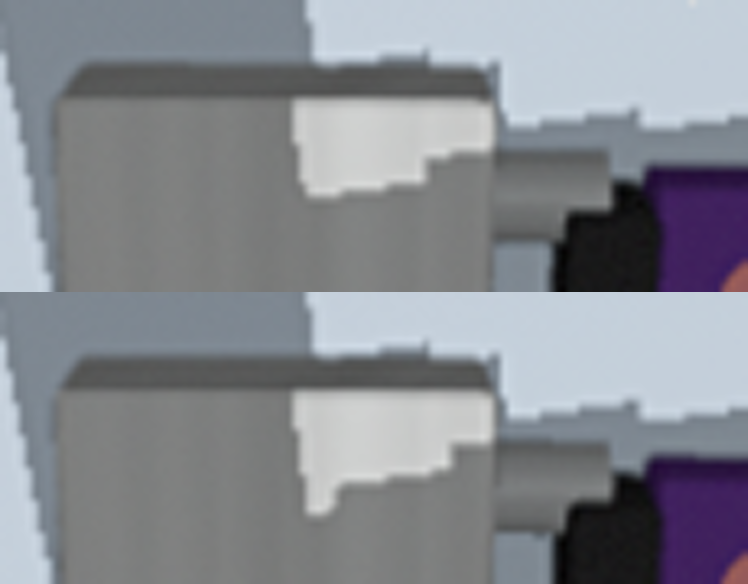

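Emit:
{"op": "play_rows", "data": {
  "motion": [
    [[0.7, 0, 0, 0, 0, 0, 0], [0.6, 0, 0, 0, 0, 0, 0], [0.5, 0, 0, 0, 0, 0, 0], [0.3, 0, 0, 0, 0, 0, 0], [0, 0, 0, 0, 0, 0, 0], [-0.3, 0, 0, 0, 0, 0, 0], [-0.3, 0, 0, 0, 0, 0, 0]]
  ]
}}

```text
t: 24.9
tool_pos: [0.5252, 0.1058, 0.0439]
tool_rot: [-0.253, -3.121, 0.062]
contact_force: [0.3, 0.0, -0.9]
opening: 0.0555
```

```bash
python3 snap.py 21 wrist; python3 pp.py 20 21; python3 -c "
from h import *
show([.5252,.106,.15],81)"
```

```text
24.95 [0.52520344 0.10582246 0.04387475] [-0.2524938  -3.12055834  0.06210045] [ 0.32809709 -0.52095829  0.50531905] 0.0554843407755464 [ 0.07961988  0.05093633  1.94882851 -0.04095567  1.15856667 -1.31297715]
t 24.95 shift cm [  0.08  -0.41 -10.6 ] rot deg [-2.31 -0.41 -0.25]
```

View pics/wrist21.png

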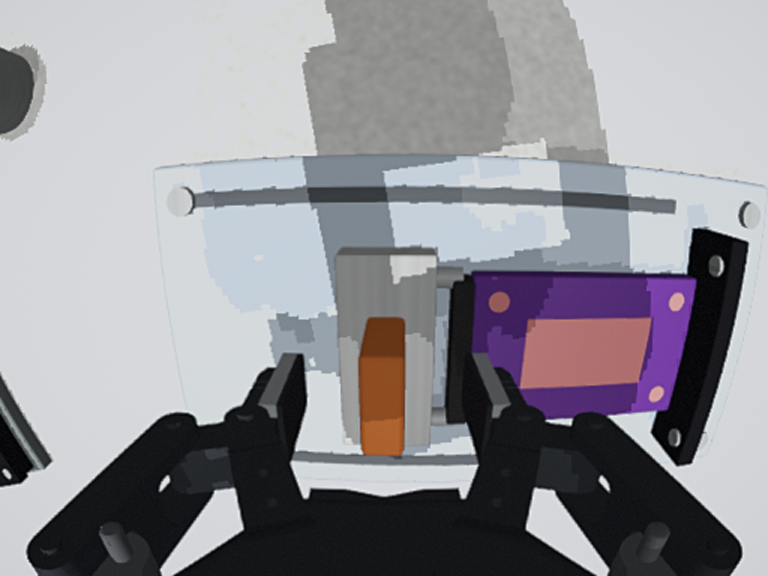

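View pics/p_21.png

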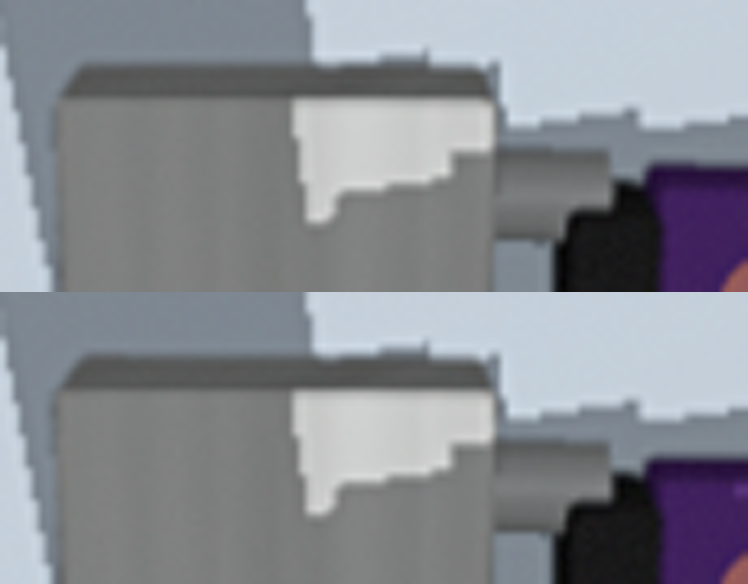

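The jaw did not move on release. I'll lift away and do the final checks.

Emit:
{"op": "play_rows", "data": {
  "motion": [
    [[-0.3, 0, 0, -1, 0, 0, 0], [-0.3, 0, -0.1, -3, 0, 0, 0], [-0.3, 0, -0.2, -5.5, -1, 0, 0], [-0.3, 0.1, -0.4, -8.5, -2, -0.3, -0.2], [-0.3, 0.1, -0.4, -11, -2.3, -0.4, -0.2], [-0.3, 0.1, -0.4, -13, -2.3, -0.4, -0.2], [-0.3, 0.1, -0.4, -14, -2.3, -0.4, -0.2], [-0.3, 0.1, -0.4, -14, -2.3, -0.4, -0.2]]
  ]
}}

```text
t: 25.95
tool_pos: [0.5258, 0.1076, 0.1847]
tool_rot: [0.248, 3.131, -0.0]
contact_force: [-0.1, 0.8, 0.1]
opening: 0.0554
```

```bash
python3 snap.py 22 wrist scene top
```

```text
26.1 [0.52469583 0.10744062 0.18254199] [-2.47619970e-01 -3.12932148e+00  9.17077422e-04] [ 0.39450068  0.27531319 -0.11196742] 0.055707615280127375 [ 6.31067954e-02 -1.25244909e-01  1.86863111e+00 -2.29231820e-04
  1.40075348e+00 -1.34972159e+00]
```

View pics/wrist22.png

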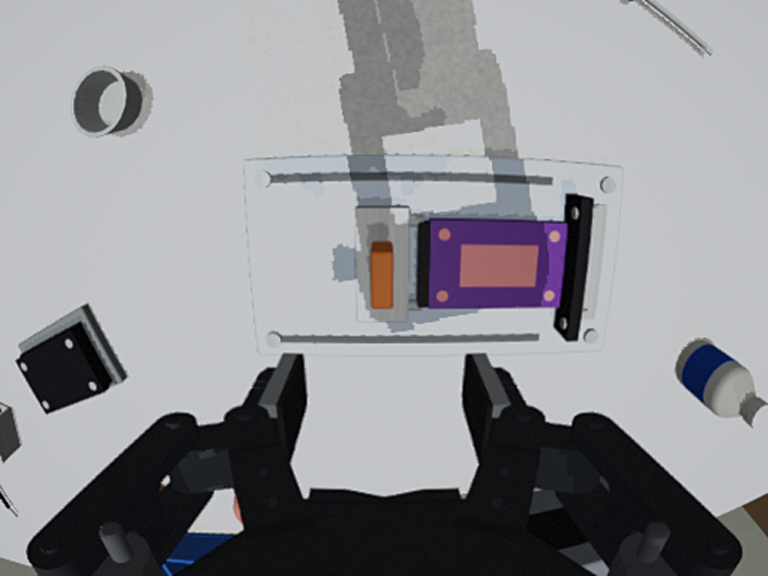

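View pics/scene22.png

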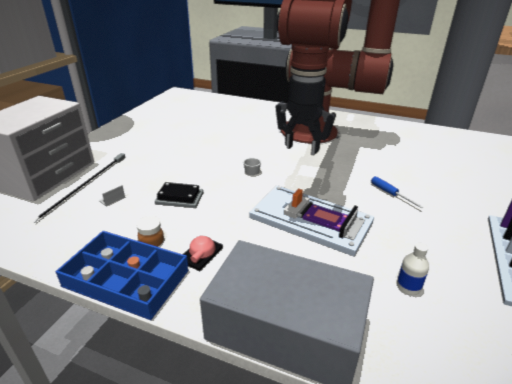

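Run:
```python
from m import *
d=pickle.load(open("pics/wrist22.pkl","rb"))
im=cv2.resize(d["color"][125:235,230:410,::-1],None,fx=4.4,fy=4.4,interpolation=cv2.INTER_CUBIC);cv2.imwrite("pics/z22.png",im)
```

```text
(no output)
```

View pics/z22.png

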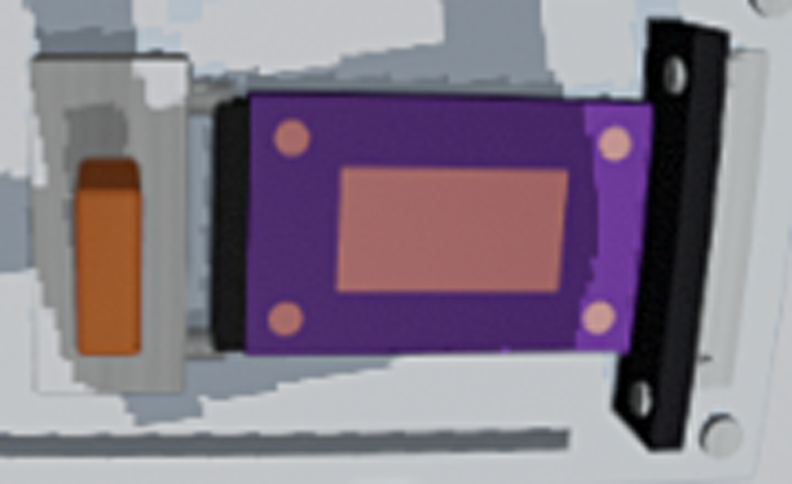

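Run:
```python
from m import *
d=pickle.load(open("pics/wrist22.pkl","rb"))
def K(n,u,v,z): print(n,fx(d,(230+(u+.5)/4.4)*1.5-.5,(125+(v+.5)/4.4)*1.5-.5,z).round(4))
K("car front",189,62,.036);K("car front",185,390,.036);K("car rear",33,60,.036);K("car rear",34,390,.036)
K("panel rear",249,95,.03);K("panel rear",247,353,.03);K("panel front",653,104,.03);K("panel front",630,351,.03)
K("pad front mid",248,225,.034)
```

```text
car front [-0.0396 -0.0247]
car front [ 0.0386 -0.0246]
car rear [-0.0401 -0.0596]
car rear [ 0.0385 -0.0607]
panel rear [-0.0314 -0.0105]
panel rear [ 0.0313 -0.0094]
panel front [-0.0317  0.0893]
panel front [0.0316 0.0898]
pad front mid [-0.0015 -0.0105]
```

Everything checks out: the panel front is flush at the fence, compression is about 3.4 mm, and the stack is unmoved. Handing in.

```bash
python3 -c "
from station import ctrl
print(ctrl.finish_job())"
```

```text
the job is handed in; nothing more can be done
None
```

The job is handed in. The purple panel is clamped against the fence and let go, and the robot is clear of everything. No verdict was reported.

**What I did:**
- I gripped the panel at the 20 N setting and lifted it alone off the stack.
- I set it down with about 5 N of contact, square and centred on the bed, then let go.
- I then slid the jaw by its handle until the pad pushed the panel against the fence, relaxed the push, released and backed away.

**Last checks:**
- **Panel position:** its front edge is at fixture y ≈ 0.089–0.090 m, and the fence's inner face measures about 0.090 m. It is about square: the front edge is within 0.01 rad and the rear edge reads about 0.017 rad. It is centred to within about 1 mm in x.
- **Pad force:** pad compression in the images is about 3.3–3.6 mm, which means about 5–5.4 N. The handle force above the free-sliding friction gave about 7.2 N. These two disagree by about 2 N, but both lie within 4–8.5 N.
- **Jaw after release:** it did not move visibly.
- **Other objects:** by eye, the black panels and everything else on the bench look unmoved. I did not measure their positions at the end.

One other disagreement came up: the top camera read about 5 mm low in x compared with the wrist camera. The scene camera agreed with the wrist camera, so I used the wrist values.

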